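Change over the bridge blanks in the flattening press

ROBOT

A 6-joint arm with a two-finger parallel gripper is mounted at the origin on a cart in front of the work surface, level with it; the furniture and walls round the work are solid. World frame = base frame: x ahead of the robot, y to its left, z up, the work surface at z = 0. Lengths are in m, angles in degrees, forces in N, time in s.
With the tool pointing down it reaches from about 0.275 to 0.725 m from the base axis. Payload 15.9 kg.
Tool frame: the origin (TCP) lies on the centre line of the jaws, within the pads' length; the fingertips stand ahead of it and the grasp point (between the pads) is the TCP (r.tcp_to_tips is the z of the fingertips in the tool frame, in m); z points along the fingers, y is the line along which they close (so a half turn about z gives the same grasp; the last joint's range is limited). The gripper opens to 85 mm and grips with 20 to 120 N. Pads are 22 mm wide; open, the fingers measure 114 mm over their backs; the gripper's body (76 mm by 85 mm) begins 54 mm behind the grasp point. The pads swing forward as they close: fully open they stand 13 mm farther back than shut.
Start: joints at [74.485, 12.198, -1.971, 75.831, 0, 90], TCP at [0.134, 0.482, 0.25] pointing down, gripper open.
Joint ranges: [-170.91, 170.91], [-42.67, 98.43], [-65.05, 77.54], [-120.47, 116.71], [-90, 82.35], [-180, 180]. Speed limits (degrees/s): [108.29, 108.29, 136.94, 147.25, 180, 180].

INTERFACE

Orientations are given as a 3x3 rotation matrix whose columns are the frame's x, y, z axes.
In Python, from plant import r gives the robot as it stands. The module is installed in compiled form; this text tells all that it offers.
- The arm moves only by the shell command python3 -m pendant 'ROWS' [OPENING] [FORCE]. ROWS is JSON, a list of rows, each a list of 4 numbers: the shift along the tool's x, y, z in cm, then the turn about the tool's z in rad. A call has exactly 10 rows; each row is the pose to reach, as a shift and turn from the pose commanded when the call began, along the tool's axes at that moment; what a row does not reach only later rows make up. A row lasts 1/10 s, in which the tool goes at most 50 mm and 8.59 degrees, less where a joint would pass 70% of its speed; a pose out of reach is approached as far as the arm can. A call with a gripper value outside its range is refused whole. OPENING is the closure, from 0 (fully open) to 1 (shut), set as the call begins (- or left out, the last holds). The fingers move at their own pace and stop on an object; FORCE is the grip in N (left out, the last holds). Time passes only in rows, so rows that repeat a pose let the fingers close, or fill a call up. It gives the time, the measured TCP pose, the force, the opening and the grip force at its end, in the units of the state.
- r.observe(): the state, without advancing time (a new reading comes with each control period).
- r.camera(name): name is "scene" or "top"; returns a dict with "img" (384x512x3 uint8, red, green, blue), "K" (3x3 intrinsics, pixels), "k1" (the pictures are not rectified: a ray, as slopes to the right and down, at radius r is drawn at 1 + k1 r^2 times it, then the intrinsics apply), "world_from_camera" (4x4, takes a point from camera to world coordinates). Camera axes: x right, y down, z forward; pixel columns grow to the right and rows downward; lengths in m; the calibration is good to about 2 mm. A picture is of the moment at which its call begins. There is no depth.
- r.job_done(): hands the job in; it is judged then, once.
The state is a dict: "clock": time; "joints": joint angles; "joint_velocities": joint speeds; "tau": joint torques, N m; "position": TCP position; "orientation": TCP orientation; "contact_force": force on the tool from outside, world axes, zero at the start; "wrist_torque": the same for the moment, N m; "opening": finger opening in m; "gripper_force": force on a finger pad.
Only numpy, scipy, OpenCV 4.12 (cv2) and the standard library are available. Lean on these libraries where they do the work, as an engineer would, in place of code of your own. Each camera call takes 0.05 s, during which the arm holds its last target. There are 200 camera calls.

TASK

The two guitar bridge blanks change places: the plain black one has lain long enough under the weight and goes to air on the two cross sticks of the rest; the brown drilled one from there goes into the press. Take the steel weight off first, then the caul, then change the blanks, then lay the caul back between the guide pins, squarely over the brown blank, and last set the weight down in the middle of the caul, lengthwise. The cork mat is bare and free for whatever has to wait; do not drop the weight, and leave the glue bottle standing where it is.

Things in the scene. Friction and masses are not known exactly. Their poses are not given: they have to be found in the camera images.
- press: Flattening press, fixed: plywood board 100 x 240 x 12 mm with a narrow pale bed along its middle, 24 x 190 mm, its top 26 mm above the bench. Four steel guide pins, 10 mm thick, with tapered tips ending 52 mm above the bench, stand at own x +-24, y +-60 mm: 38 mm free between a pair. Origin: centre of the board's underside, on the bench. x across, y lengthwise along the bed, z up.
- rest: Airing rest, fixed: brown board 90 x 220 x 10 mm with two pale sticks across it at own y +-65 mm, 14 mm wide, tops 26 mm above the bench. At each stick's ends a cheek stands 8 mm higher; a blank lies across both sticks in the 40 mm gap between cheeks. Origin: centre of the board's underside, on the bench. x across, y lengthwise (the way a blank lies), z up.
- mat: Bare cork mat, fixed: 200 x 220 mm, 4 mm thick, flat on the bench; room to lay things aside side by side. Origin: centre of its underside. Own x along the 200 mm side, y along the 220 mm side, z up.
- ebony_blank: Plain black bridge blank, a flat wooden bar 28 x 190 x 10 mm, about 60 g. Starts in the press, on the bed, under the caul, its ends showing 20 mm past the caul. Origin: centre of its underside; own y lengthwise, z up.
- drilled_blank: Brown bridge blank, a flat wooden bar 28 x 190 x 10 mm, about 60 g, with a row of six small dark holes and a dark slot line marked on its top near the middle (flush). Starts lying on the sticks of the rest. Origin: centre of its underside; own y lengthwise, z up.
- caul: Caul: a pale wooden bar 28 x 150 x 20 mm with a thin cork sole, about 70 g. Starts on the black blank between the guide pins, its underside 36 mm above the bench. Origin: centre of its underside; own y lengthwise, z up.
- steel_weight: Steel weight, about 0.6 kg: a dark bar 34 x 90 x 26 mm with a light metal knob, 26 mm across at its widest (11 to 26 mm above the bar), standing 32 mm up from the middle of its top (58 mm over all). Starts on the caul, lengthwise along it, its underside 56 mm above the bench. Origin: centre of its underside; own y lengthwise, z up.
- glue_bottle: Glue bottle, 58 mm across, 164 mm tall with a red nozzle, standing loose behind the work; not to be disturbed. Origin: centre of its underside, z up.

How it is judged:
By the outcome, as a careful person would: the job done as asked, in the order asked, and still so for the second after the job is handed in, with the robot touching nothing.
It also fails if it takes over 144 s, if anything falls off the work surface, if the arm or the gripper's body presses on something with over 40 N, if the wrist force passes 120 N, or if a joint passes its speed limit or range.

## Working session

There is one attempt and no reset: what is moved stays moved. The work goes in short steps, Python scripts to look and compute and a shell command to move; the robot and the scene stay as the last step left them, time stands still between calls to the robot, and variables do not carry over. Pictures are saved under pics/ and viewed, at most 17 in all, crops included, and the job is handed in when it is done.

```bash
mkdir -p pics; cat > h.py <<'E'
import numpy as np, cv2
from plant import r
def snap(name,fn):
    c=r.camera(name); np.savez('pics/'+fn+'.npz',**{k:c[k] for k in c}); cv2.imwrite('pics/'+fn+'.png',c['img'][:,:,::-1]); return c
def load(fn): return np.load('pics/'+fn+'.npz')
def pix2w(c,uv,z):
    K=c['K'];k=float(c['k1']);T=c['world_from_camera']
    d=np.array([(uv[0]-K[0,2])/K[0,0],(uv[1]-K[1,2])/K[1,1]]);s=d.copy()
    for _ in range(30): s=d/(1+k*(s@s))
    v=T[:3,:3]@np.array([s[0],s[1],1]); o=T[:3,3]
    return o+v*(z-o[2])/v[2]
def w2pix(c,p):
    K=c['K'];k=float(c['k1']);T=c['world_from_camera']
    q=T[:3,:3].T@(np.array(p)-T[:3,3]); s=q[:2]/q[2]; s=s*(1+k*(s@s))
    return np.array([K[0,0]*s[0]+K[0,2],K[1,1]*s[1]+K[1,2]])
E
python3 - <<'E'
from h import *
for n in('top','scene'):
    c=snap(n,n+'0'); print(n,c['K'],c['k1'],c['world_from_camera'])
    cv2.imwrite('pics/'+n+'0b.png',cv2.resize(c['img'][:,:,::-1],(800,600),interpolation=cv2.INTER_CUBIC))
o=r.observe();print(o['position'],o['orientation'],o['contact_force'],o['opening'],r.tcp_to_tips)
E
```

```text
top [[404.69706963   0.         255.57884624]
 [  0.         404.69706963 188.76734397]
 [  0.           0.           1.        ]] -0.11084678444843345 [[-0.00943147 -0.99674204  0.08010217  0.56383483]
 [-0.99946353  0.01190909  0.03050959 -0.01847578]
 [-0.03136414 -0.07977145 -0.99631963  0.99104921]
 [ 0.          0.          0.          1.        ]]
scene [[363.41762516   0.         256.10336203]
 [  0.         363.41762516 193.94352415]
 [  0.           0.           1.        ]] -0.027277317523007376 [[ 0.88530525 -0.29803212  0.35694743  0.31064922]
 [-0.46489205 -0.58457368  0.66494285 -0.61445223]
 [ 0.01048774 -0.75461942 -0.65607891  0.66233492]
 [ 0.          0.          0.          1.        ]]
[0.13368032 0.48150918 0.24987317] [[-9.63556148e-01  2.67506063e-01 -2.38606573e-04]
 [ 2.67506168e-01  9.63555692e-01 -9.36905357e-04]
 [-2.07171413e-05 -9.66589646e-04 -9.99999533e-01]] [-0.35047983  0.92404837  0.89948356] 0.08586663321575415 0.019
```

View pics/top0b.png

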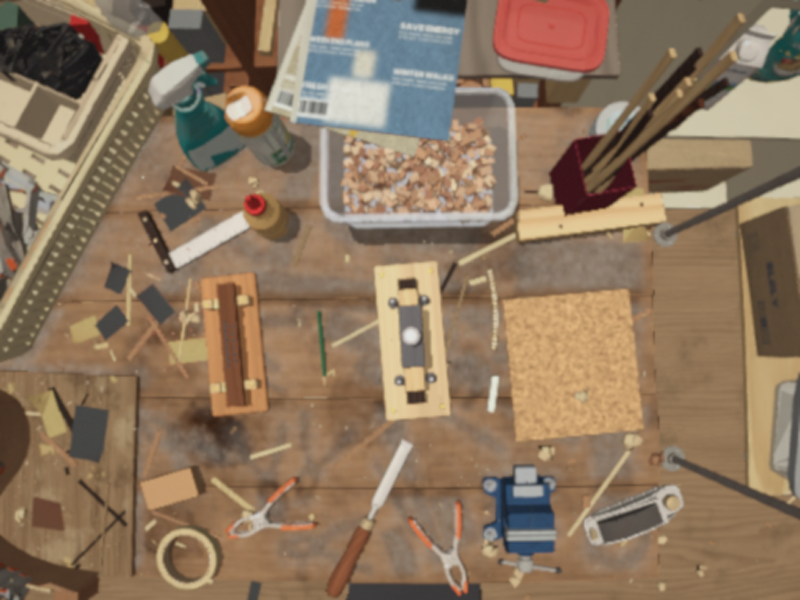

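View pics/scene0b.png

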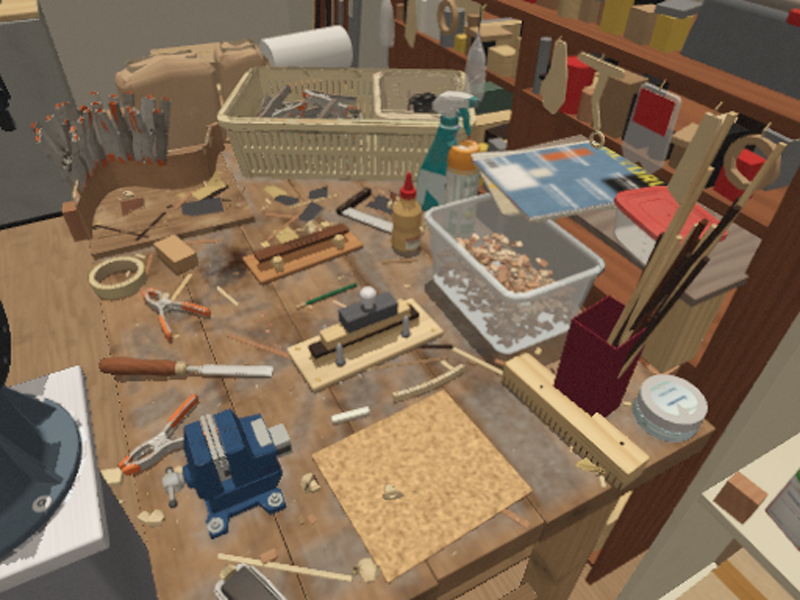

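The top view shows the rest at about (235,343), the press at (412,340) and the mat at (572,365) in 800x600 pixels. The bottle is behind at (262,215), and all lie roughly along world x. I'll enlarge a crop for corner readings.

```bash
python3 - <<'E'
from h import *
i=load('top0')['img'][:,:,::-1]
cv2.imwrite('pics/c1.png',cv2.resize(i[160:275,120:295],None,fx=4.5,fy=4.5,interpolation=cv2.INTER_CUBIC))
cv2.imwrite('pics/c2.png',cv2.resize(i[160:290,300:430],None,fx=4.5,fy=4.5,interpolation=cv2.INTER_CUBIC))
E
```

```text
(no output)
```

View pics/c1.png

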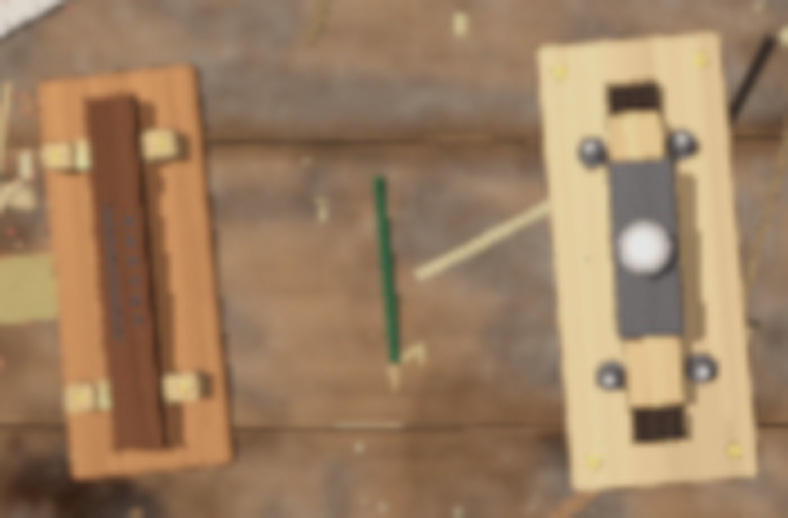

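The crop shows the press with its four pin tips at (592,150), (683,143), (610,376) and (702,370). The weight bar spans (610,162) to (684,335) with its knob at (645,247). The drilled blank spans (85,98) to (162,445).

```bash
python3 - <<'E'
from h import *
c=load('top0')
def P(n,pts,z,s=4.5,o=(120,160)):
    w=np.array([pix2w(c,((x+.5)/s-.5+o[0],(y+.5)/s-.5+o[1]),z) for x,y in pts])
    d=(w[0]+w[1]-w[2]-w[3])/2; e=(w[0]+w[3]-w[1]-w[2])/2
    print(n,'ctr',w[:,:2].mean(0).round(4),'ang of long axis',np.degrees(np.arctan2(d[1],d[0])).round(2),'len',np.hypot(*d[:2]).round(4),'wid',np.hypot(*e[:2]).round(4))
P('board',[(539,46),(718,33),(756,476),(573,490)],.012)
P('pins',[(592,150),(683,143),(702,370),(610,376)],.050)
P('weight',[(610,162),(680,158),(684,335),(618,338)],.082)
P('caul',[(612,112),(660,109),(685,404),(632,408)],.056)
P('ebony',[(608,87),(660,84),(686,436),(634,440)],.036)
P('rest',[(40,82),(195,65),(232,460),(73,478)],.010)
P('drill',[(85,98),(133,95),(162,445),(115,450)],.036)
P('mat',[(503,300),(629,290),(642,430),(516,440)],.004,1.5625,(0,0))
print('knob',pix2w(c,(645/4.5-.4+120,247/4.5-.4+160),.1))
o=r.observe()['orientation'];print('tool y ang',np.degrees(np.arctan2(o[1,1],o[0,1])), 'x',np.degrees(np.arctan2(o[1,0],o[0,0])))
E
```

```text
board ctr [ 0.5731 -0.0063] ang of long axis 4.04 len 0.2389 wid 0.0976
pins ctr [ 0.573 -0.007] ang of long axis 4.06 len 0.1171 wid 0.0473
weight ctr [ 0.5783 -0.0081] ang of long axis 1.33 len 0.088 wid 0.0339
caul ctr [ 0.5738 -0.0074] ang of long axis 3.75 len 0.1518 wid 0.026
ebony ctr [ 0.5724 -0.007 ] ang of long axis 3.61 len 0.1849 wid 0.0273
rest ctr [0.5698 0.2736] ang of long axis 5.59 len 0.2173 wid 0.0885
drill ctr [0.5691 0.2717] ang of long axis 5.36 len 0.1876 wid 0.026
mat ctr [ 0.5315 -0.2572] ang of long axis 3.99 len 0.2185 wid 0.199
knob [ 0.57855237 -0.00683036  0.1       ]
tool y ang 74.48407578824053 x 164.4840769355876
```

View pics/c2.png

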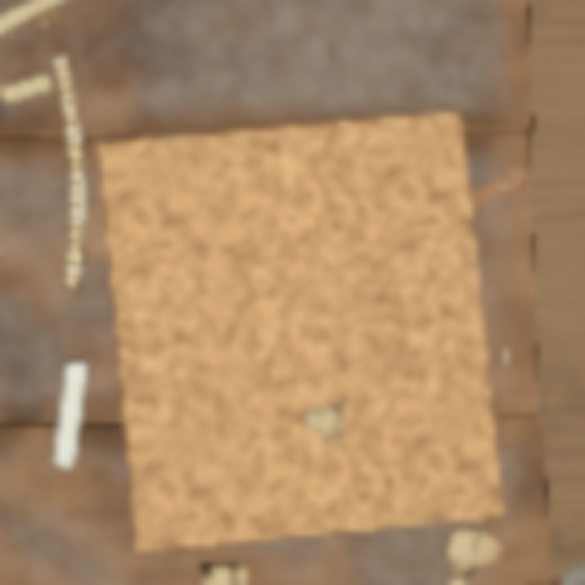

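The mat crop shows it bare, with corners near (100,145), (460,113), (500,515) and (138,550); only a flat wood chip is drawn on it. The measured sizes all agree with those given. Now I'll write a shift calculator and make the first move.

```bash
cat > g.py <<'E'
import sys,numpy as np
from plant import r
# usage: g.py x y z barangle_deg ... (several goals, each relative to the previous)
# prints the shift in tool axes (cm) and turn (rad)
o=r.observe();R=o['orientation'];p=np.array(o['position'])
print('now',p.round(4),'bar ang',round(np.degrees(np.arctan2(R[1,1],R[0,1]))-90,2),'F',np.round(o['contact_force'],1),'open',round(o['opening'],4),'t',round(o['clock'],1),'j6',np.round(o['joints'],0), r.tcp_to_tips)
a=[float(v) for v in sys.argv[1:]]
yaw=np.arctan2(R[1,1],R[0,1])
for i in range(0,len(a),4):
    g=np.array(a[i:i+3]);d=g-p;ny=np.radians(a[i+3]+90)
    c,s=np.cos(yaw),np.sin(yaw)
    print('shift', round(100*(s*d[0]-c*d[1])*-1,2),round(100*(c*d[0]+s*d[1]),2),round(-100*d[2],2),'turn',round(-(ny-yaw),3))
    p=g;yaw=ny
E
python3 g.py 0.578 -0.0075 0.2 2  0.578 -0.0075 0.079 2
```

```text
now [0.1337 0.4815 0.2499] bar ang -15.52 F [-0.4  0.9  0.9] open 0.0859 t 0.1 j6 [74. 12. -2. 76. -0. 90.] 0.019
shift -55.89 -35.23 4.99 turn -0.306
shift -0.0 0.0 12.1 turn -0.0
```

```bash
python3 -m pendant '[[-3.5,-2.2,0,-0.02],[-7,-4.4,0,-0.04],[-10.5,-6.6,0,-0.06],[-14,-8.8,0,-0.08],[-17.5,-11,0,-0.1],[-21,-13.2,0,-0.12],[-24.5,-15.4,0,-0.14],[-28,-17.6,0,-0.16],[-31.5,-19.8,0,-0.18],[-35,-22,0,-0.2]]' 0.45 60; python3 g.py 0.578 -0.0075 0.2 2
```

```text
clock: 1.1
position: [0.4129, 0.1746, 0.2502]
orientation: [[-0.998, 0.07, -0.0], [0.07, 0.998, -0.0], [0.0, -0.0, -1.0]]
contact_force: [0.9, 1.2, -0.8]
opening: 0.0468
gripper_force: 0.0
now [0.4129 0.1746 0.2502] bar ang -4.01 F [ 0.9  1.2 -0.8] open 0.0468 t 1.1 j6 [23.  6. -9. 75.  0. 27.] 0.019
shift -17.74 -17.01 5.02 turn -0.105
```

```bash
python3 -m pendant '[[-2.5,-2.4,0.5,-0.015],[-5,-4.8,1,-0.03],[-7.6,-7.2,1.5,-0.045],[-10.1,-9.7,2,-0.06],[-12.6,-12.1,3,-0.075],[-15.2,-14.6,4,-0.09],[-17,-16.3,5,-0.105],[-17.7,-17,5,-0.105],[-17.7,-17,5,-0.105],[-17.7,-17,5,-0.105]]'; python3 g.py 0.578 -0.0075 0.079 2
python3 - <<'E'
from h import *
c=snap('scene','s1');cv2.imwrite('pics/s1b.png',cv2.resize(c['img'][130:290,150:350,::-1],None,fx=3.6,fy=3.6,interpolation=cv2.INTER_CUBIC))
E
```

```text
clock: 2.1
position: [0.5763, -0.0053, 0.2007]
orientation: [[-0.999, -0.034, 0.0], [-0.034, 0.999, 0.0], [-0.0, 0.0, -1.0]]
contact_force: [0.7, 0.5, -0.2]
opening: 0.0474
gripper_force: 0.0
now [ 0.5763 -0.0053  0.2007] bar ang 1.95 F [ 0.7  0.5 -0.2] open 0.0474 t 2.1 j6 [-1. 22.  4. 72.  0. -2.] 0.019
shift -0.16 -0.22 12.17 turn -0.001
```

View pics/s1b.png

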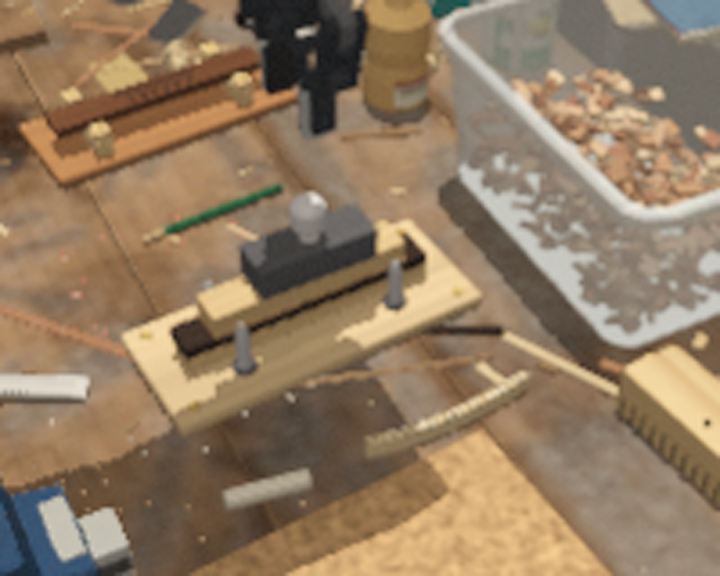

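The scene crop shows the open jaws above the press and the weight bar on the caul, knob at (310,215), with the pins clear of the jaws. Descending now.

```bash
python3 -m pendant '[[-0.1,-0.1,2,0],[-0.2,-0.2,4,0],[-0.2,-0.2,6,0],[-0.2,-0.2,8,0],[-0.2,-0.2,9.5,0],[-0.2,-0.2,10.7,0],[-0.2,-0.2,11.6,0],[-0.2,-0.2,12.1,0],[-0.2,-0.2,12.1,0],[-0.2,-0.2,12.1,0]]'; python3 g.py
```

```text
clock: 3.15
position: [0.579, -0.0078, 0.0798]
orientation: [[-0.999, -0.034, 0.001], [-0.034, 0.999, 0.0], [-0.001, -0.0, -1.0]]
contact_force: [-0.7, -1.2, -0.1]
opening: 0.0468
gripper_force: 0.0
now [ 0.579  -0.0078  0.0798] bar ang 1.96 F [-0.7 -1.2 -0.1] open 0.0468 t 3.1 j6 [-1. 26. -7. 56.  0. -3.] 0.019
```

```bash
python3 -m pendant '[[0,0,0,0],[0,0,0,0],[0,0,0,0],[0,0,0,0],[0,0,0,0],[0,0,0,0],[0,0,0,0],[0,0,0,0],[0,0,0,0],[0,0,0,0]]' 1 60; python3 g.py
```

```text
clock: 4.15
position: [0.5793, -0.0078, 0.0802]
orientation: [[-0.999, -0.034, 0.001], [-0.034, 0.999, 0.0], [-0.001, 0.0, -1.0]]
contact_force: [-1.6, 0.5, 6.3]
opening: 0.033
gripper_force: 60.8
now [ 0.5793 -0.0078  0.0802] bar ang 1.96 F [-1.6  0.5  6.3] open 0.033 t 4.2 j6 [-1. 26. -7. 56.  0. -3.] 0.019
```

Opening is 33 mm at 60 N, so the bar is held. Lifting.

```bash
python3 -m pendant '[[0,0,-0.3,0],[0,0,-0.8,0],[0,0,-1.6,0],[0,0,-2.6,0],[0,0,-3.8,0],[0,0,-5,0],[0,0,-6,0],[0,0,-6.8,0],[0,0,-7,0],[0,0,-7,0]]'; python3 g.py 0.5365 -0.329 0.15 4 0.5365 -0.329 0.0285 4
```

```text
clock: 5.15
position: [0.5789, -0.0079, 0.1495]
orientation: [[-0.999, -0.034, 0.0], [-0.034, 0.999, -0.0], [-0.0, -0.0, -1.0]]
contact_force: [0.3, -1.2, -4.8]
opening: 0.0327
gripper_force: 60.0
now [ 0.5789 -0.0079  0.1495] bar ang 1.96 F [ 0.3 -1.2 -4.8] open 0.0327 t 5.2 j6 [-1. 24. -1. 65. -0. -3.] 0.019
shift 5.33 -31.95 -0.05 turn -0.036
shift -0.0 0.0 12.15 turn -0.0
```

```bash
python3 -m pendant '[[0.3,-2,0,0],[1,-6,0,-0.01],[1.7,-10,0,-0.02],[2.3,-14,0,-0.03],[3,-18,0,-0.036],[3.7,-22,0,-0.036],[4.3,-26,0,-0.036],[4.8,-29,0,-0.036],[5.2,-31,0,-0.036],[5.3,-31.9,0,-0.036]]'; python3 -m pendant '[[0,0,0.5,0],[0,0,2,0],[0,0,3.5,0],[0,0,5,0],[0,0,6.5,0],[0,0,7.8,0],[0,0,8.8,0],[0,0,9.5,0],[0,0,10,0],[0,0,10,0]]' ; python3 g.py 0.5365 -0.329 0.0285 4
```

```text
clock: 6.15
position: [0.5358, -0.3302, 0.1484]
orientation: [[-0.998, -0.068, -0.001], [-0.068, 0.998, 0.0], [0.001, 0.0, -1.0]]
contact_force: [0.1, 0.6, -6.1]
opening: 0.0328
gripper_force: 60.6
clock: 7.15
position: [0.5365, -0.3283, 0.0488]
orientation: [[-0.998, -0.07, -0.001], [-0.07, 0.998, 0.0], [0.0, 0.0, -1.0]]
contact_force: [0.1, 0.5, -5.8]
opening: 0.0332
gripper_force: 60.6
now [ 0.5365 -0.3283  0.0488] bar ang 4.02 F [ 0.1  0.5 -5.8] open 0.0332 t 7.2 j6 [-31.  33.  -1.  56.   0. -35.] 0.019
shift 0.01 -0.07 2.03 turn 0.0
```

```bash
python3 -m pendant '[[0,0,0.3,0],[0,0,0.7,0],[0,0,1.1,0],[0,0,1.4,0],[0,0,1.6,0],[0,0,1.75,0],[0,0,1.85,0],[0,0,1.95,0],[0,0,2,0],[0,0,2,0]]' ; python3 g.py
```

```text
clock: 8.15
position: [0.5367, -0.3285, 0.0293]
orientation: [[-0.998, -0.07, 0.0], [-0.07, 0.998, 0.0], [-0.0, 0.0, -1.0]]
contact_force: [0.2, 0.7, -5.8]
opening: 0.0327
gripper_force: 60.6
now [ 0.5367 -0.3285  0.0293] bar ang 4.02 F [ 0.2  0.7 -5.8] open 0.0327 t 8.2 j6 [-31.  34.  -2.  54.   0. -35.] 0.019
```

Not quite down yet, so I'll keep lowering until the weight is carried by the mat.

```bash
python3 -m pendant '[[0,0,0.05,0],[0,0,0.1,0],[0,0,0.15,0],[0,0,0.18,0],[0,0,0.18,0],[0,0,0.18,0],[0,0,0.18,0],[0,0,0.18,0],[0,0,0.18,0],[0,0,0.18,0]]' ; python3 g.py
```

```text
clock: 9.15
position: [0.5367, -0.3285, 0.0282]
orientation: [[-0.998, -0.07, 0.0], [-0.07, 0.998, -0.0], [-0.0, -0.0, -1.0]]
contact_force: [-4.8, 2.3, 6.8]
opening: 0.0329
gripper_force: 62.2
now [ 0.5367 -0.3285  0.0282] bar ang 4.02 F [-4.8  2.3  6.8] open 0.0329 t 9.2 j6 [-31.  34.  -2.  53.   0. -35.] 0.019
```

```bash
python3 -m pendant '[[0,0,0,0],[0,0,0,0],[0,0,0,0],[0,0,0,0],[0,0,-1.5,0],[0,0,-4,0],[0,0,-7,0],[0,0,-10,0],[0,0,-13,0],[0,0,-14,0]]' 0.45 ; python3 g.py 0.5735 -0.0072 0.17 3.9 0.5735 -0.0072 0.058 3.9
python3 - <<'E'
from h import *
c=snap('top','t2');cv2.imwrite('pics/t2b.png',cv2.resize(c['img'][160:290,230:430,::-1],None,fx=4,fy=4,interpolation=cv2.INTER_CUBIC))
E
```

```text
clock: 10.15
position: [0.5377, -0.3291, 0.1708]
orientation: [[-0.998, -0.07, 0.004], [-0.07, 0.998, -0.002], [-0.003, -0.002, -1.0]]
contact_force: [0.1, -0.3, 0.8]
opening: 0.047
gripper_force: 0.0
now [ 0.5377 -0.3291  0.1708] bar ang 4.02 F [ 0.1 -0.3  0.8] open 0.047 t 10.2 j6 [-31.  29.  10.  71.  -0. -35.] 0.019
shift -5.83 31.86 0.08 turn 0.002
shift -0.0 0.0 11.2 turn -0.0
```

View pics/t2b.png

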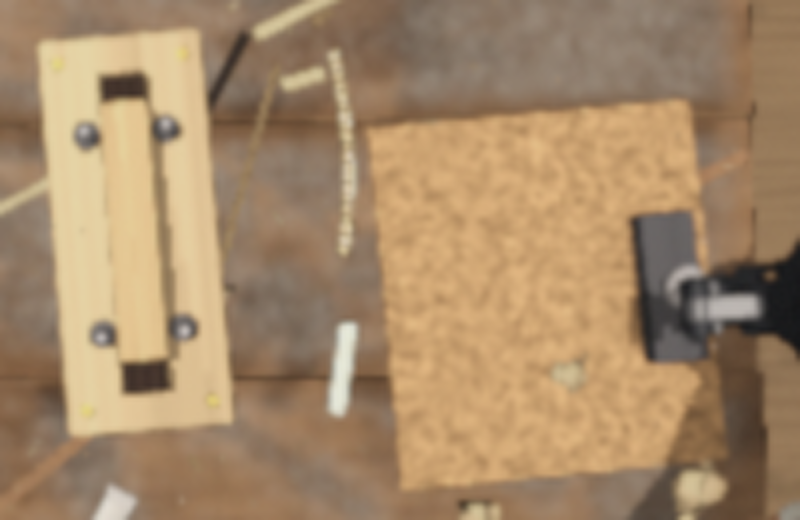

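The picture shows the weight upright at the mat's right side, corners (634,217) to (708,356). The caul is bare between the pins, corners (102,99) to (170,358). I'll compare camera and arm on the weight and re-measure the caul.

```bash
cat > m.py <<'E'
from h import *
def P(c,n,pts,z,s,o):
    w=np.array([pix2w(c,((x+.5)/s-.5+o[0],(y+.5)/s-.5+o[1]),z) for x,y in pts])
    d=(w[0]+w[1]-w[2]-w[3])/2; e=(w[0]+w[3]-w[1]-w[2])/2
    print(n,'ctr',w[:,:2].mean(0).round(4),'ang',np.degrees(np.arctan2(d[1],d[0])).round(2),'len',np.hypot(*d[:2]).round(4),'wid',np.hypot(*e[:2]).round(4))
E
python3 - <<'E'
from m import *
c=load('t2');a=(4,(230,160))
P(c,'weight',[(634,217),(690,212),(708,356),(649,360)],.030,*a)
P(c,'caul',[(102,99),(150,96),(170,358),(119,362)],.056,*a)
P(c,'pins',[(86,134),(167,128),(184,327),(103,334)],.050,*a)
P(c,'ebony',[(101,76),(146,73),(171,389),(124,393)],.036,*a)
P(c,'press',[(39,42),(199,28),(232,420),(70,435)],.012,*a)
P(c,'mat',[(370,128),(688,99),(727,457),(403,490)],.004,*a)
E
```

```text
weight ctr [ 0.5361 -0.3245] ang 5.06 len 0.0854 wid 0.0349
caul ctr [ 0.5743 -0.0073] ang 3.42 len 0.1516 wid 0.0286
pins ctr [ 0.573  -0.0071] ang 4.27 len 0.1161 wid 0.0472
ebony ctr [ 0.5723 -0.0072] ang 3.73 len 0.1868 wid 0.0272
press ctr [ 0.5737 -0.0066] ang 4.06 len 0.2378 wid 0.0978
mat ctr [ 0.5325 -0.2576] ang 4.4 len 0.2196 wid 0.1984
```

```bash
python3 -m pendant '[[-0.3,2,0,0],[-1,6,0,0],[-1.8,10,0,0],[-2.5,14,0,0],[-3.3,18,0,0],[-4,22,0,0],[-4.8,26,0,0],[-5.3,29,0,0],[-5.7,31,0,0],[-5.8,31.9,0,0]]'; python3 -m pendant '[[0,0,0,0],[0,0,2,0],[0,0,3,0],[0,0,4,0],[0,0,5,0],[0,0,6,0],[0,0,7,0],[0,0,7,0],[0,0,7,0],[0,0,7,0]]' ; python3 g.py 0.5735 -0.0072 0.058 3.9
```

```text
clock: 11.2
position: [0.5718, -0.0044, 0.1664]
orientation: [[-0.997, -0.072, -0.001], [-0.072, 0.997, 0.0], [0.001, 0.0, -1.0]]
contact_force: [0.0, -0.0, -0.6]
opening: 0.047
gripper_force: 0.0
clock: 12.2
position: [0.5725, -0.0062, 0.098]
orientation: [[-0.998, -0.07, 0.001], [-0.07, 0.998, -0.0], [-0.001, -0.0, -1.0]]
contact_force: [-0.3, -0.1, 0.1]
opening: 0.0471
gripper_force: 0.0
now [ 0.5725 -0.0062  0.098 ] bar ang 4.02 F [-0.3 -0.1  0.1] open 0.0471 t 12.2 j6 [-1. 25. -7. 58. -0. -5.] 0.019
shift -0.1 -0.11 4.0 turn 0.002
```

```bash
python3 -m pendant '[[0,-0.1,1,0],[-0.1,-0.1,2,0],[-0.1,-0.1,3,0],[-0.1,-0.1,3.6,0],[-0.1,-0.1,4,0],[-0.1,-0.1,4,0],[-0.1,-0.1,4,0],[-0.1,-0.1,4,0],[-0.1,-0.1,4,0],[-0.1,-0.1,4,0]]';  python3 -m pendant '[[0,0,0,0],[0,0,0,0],[0,0,0,0],[0,0,0,0],[0,0,0,0],[0,0,0,0],[0,0,0,0],[0,0,0,0],[0,0,0,0],[0,0,0,0]]' 1 30; python3 g.py
```

```text
clock: 13.2
position: [0.5734, -0.0071, 0.0578]
orientation: [[-0.998, -0.07, 0.0], [-0.07, 0.998, -0.0], [-0.0, -0.0, -1.0]]
contact_force: [-0.2, -0.1, 0.4]
opening: 0.0472
gripper_force: 0.0
clock: 14.2
position: [0.5733, -0.0071, 0.0577]
orientation: [[-0.998, -0.07, 0.0], [-0.07, 0.998, -0.0], [-0.0, -0.0, -1.0]]
contact_force: [-0.8, -0.4, 4.8]
opening: 0.0274
gripper_force: 30.3
now [ 0.5733 -0.0071  0.0577] bar ang 4.02 F [-0.8 -0.4  4.8] open 0.0274 t 14.2 j6 [ -1.  27. -10.  53.  -0.  -5.] 0.019
```

The caul is held (27 mm opening). Lifting it and carrying it to the mat.

```bash
python3 -m pendant '[[0,0,-0.3,0],[0,0,-1,0],[0,0,-2,0],[0,0,-3.5,0],[0,0,-5,0],[0,0,-6.5,0],[0,0,-8,0],[0,0,-8.5,0],[0,0,-8.5,0],[0,0,-8.5,0]]'; python3 g.py 0.532 -0.265 0.142 4
```

```text
clock: 15.2
position: [0.573, -0.0071, 0.1421]
orientation: [[-0.998, -0.07, -0.001], [-0.07, 0.998, -0.0], [0.001, 0.0, -1.0]]
contact_force: [-0.0, -1.5, -0.5]
opening: 0.0276
gripper_force: 29.6
now [ 0.573  -0.0071  0.1421] bar ang 4.02 F [-0.  -1.5 -0.5] open 0.0276 t 15.2 j6 [-1. 23. -3. 64. -0. -5.] 0.019
shift 5.9 -25.43 0.01 turn 0.0
```

```bash
python3 -m pendant '[[0.4,-2,0,0],[1.2,-5,0,0],[1.9,-8,0,0],[2.6,-11,0,0],[3.3,-14,0,0],[4,-17,0,0],[4.7,-20,0,0],[5.3,-23,0,0],[5.7,-24.8,0,0],[5.9,-25.4,0,0]]'; python3 -m pendant '[[0,0,0.5,0],[0,0,2,0],[0,0,3.5,0],[0,0,5,0],[0,0,6.5,0],[0,0,8,0],[0,0,9.2,0],[0,0,10,0],[0,0,10.5,0],[0,0,10.5,0]]'; python3 g.py .532 -.265 .0257 4
```

```text
clock: 16.2
position: [0.5316, -0.266, 0.1418]
orientation: [[-0.998, -0.068, -0.001], [-0.068, 0.998, 0.0], [0.001, 0.0, -1.0]]
contact_force: [0.7, -0.1, -0.8]
opening: 0.0272
gripper_force: 29.7
clock: 17.2
position: [0.5321, -0.2643, 0.0371]
orientation: [[-0.998, -0.07, -0.001], [-0.07, 0.998, 0.0], [0.001, 0.0, -1.0]]
contact_force: [0.1, 0.5, -0.8]
opening: 0.0275
gripper_force: 29.7
now [ 0.5321 -0.2643  0.0371] bar ang 4.04 F [ 0.1  0.5 -0.8] open 0.0275 t 17.2 j6 [-26.  30.  -8.  52.   0. -30.] 0.019
shift 0.01 -0.07 1.14 turn 0.001
```

```bash
python3 -m pendant '[[0,0,0.2,0],[0,0,0.4,0],[0,0,0.6,0],[0,0,0.8,0],[0,0,0.95,0],[0,0,1.05,0],[0,0,1.12,0],[0,0,1.17,0],[0,0,1.17,0],[0,0,1.17,0]]'; python3 g.py
```

```text
clock: 18.2
position: [0.5322, -0.2647, 0.0259]
orientation: [[-0.998, -0.07, 0.0], [-0.07, 0.998, -0.0], [-0.0, -0.0, -1.0]]
contact_force: [0.0, 1.1, -0.2]
opening: 0.0272
gripper_force: 29.7
now [ 0.5322 -0.2647  0.0259] bar ang 4.02 F [ 0.   1.1 -0.2] open 0.0272 t 18.2 j6 [-26.  31.  -9.  51.  -0. -30.] 0.019
```

```bash
python3 -m pendant '[[0,0,0.05,0],[0,0,0.05,0],[0,0,0.05,0],[0,0,0.05,0],[0,0,-1.5,0],[0,0,-4,0],[0,0,-7,0],[0,0,-10,0],[0,0,-11.5,0],[0,0,-11.5,0]]' 0.45 ; python3 g.py 0.5728 -0.0071 0.14 4
```

```text
clock: 19.2
position: [0.5333, -0.2654, 0.143]
orientation: [[-0.998, -0.07, 0.003], [-0.07, 0.998, -0.002], [-0.003, -0.002, -1.0]]
contact_force: [0.5, -0.1, -0.0]
opening: 0.0469
gripper_force: 0.0
now [ 0.5333 -0.2654  0.143 ] bar ang 4.01 F [ 0.5 -0.1 -0. ] open 0.0469 t 19.2 j6 [-26.  25.   1.  65.  -0. -30.] 0.019
shift -5.75 25.49 0.3 turn 0.0
```

```bash
python3 -m pendant '[[-0.4,2,0,0],[-1.2,5,0,0],[-1.9,8,0,0],[-2.6,11,0,0],[-3.3,14,0,0],[-4,17,0,0],[-4.7,20,0,0],[-5.3,23,0,0],[-5.6,24.9,0,0],[-5.7,25.5,0,0]]'; python3 -m pendant '[[0,0,0,0],[0,0,1,0],[0,0,2.5,0],[0,0,4,0],[0,0,5.5,0],[0,0,7,0],[0,0,8,0],[0,0,8.5,0],[0,0,8.5,0],[0,0,8.5,0]]'; python3 g.py .5728 -.0071 .036 4
```

```text
clock: 20.2
position: [0.5708, -0.0046, 0.1396]
orientation: [[-0.997, -0.072, -0.001], [-0.072, 0.997, 0.0], [0.001, 0.0, -1.0]]
contact_force: [0.7, -0.7, -0.7]
opening: 0.0469
gripper_force: 0.0
clock: 21.2
position: [0.5714, -0.0065, 0.0562]
orientation: [[-0.998, -0.07, 0.001], [-0.07, 0.998, -0.0], [-0.001, -0.0, -1.0]]
contact_force: [-0.3, -0.5, 0.3]
opening: 0.0467
gripper_force: 0.0
now [ 0.5714 -0.0065  0.0562] bar ang 4.01 F [-0.3 -0.5  0.3] open 0.0467 t 21.2 j6 [ -1.  27. -11.  53.  -0.  -5.] 0.019
shift -0.13 -0.07 2.02 turn 0.0
```

```bash
python3 -m pendant '[[0,0,0.5,0],[-0.1,-0.1,1,0],[-0.1,-0.1,1.5,0],[-0.1,-0.1,1.8,0],[-0.1,-0.1,2,0],[-0.1,-0.1,2,0],[-0.1,-0.1,2,0],[-0.1,-0.1,2,0],[-0.1,-0.1,2,0],[-0.1,-0.1,2,0]]';  python3 -m pendant '[[0,0,0,0],[0,0,0,0],[0,0,0,0],[0,0,0,0],[0,0,0,0],[0,0,0,0],[0,0,0,0],[0,0,0,0],[0,0,0,0],[0,0,0,0]]' 1 30; python3 g.py; python3 -m pendant '[[0,0,-0.3,0],[0,0,-1,0],[0,0,-2,0],[0,0,-3.5,0],[0,0,-5,0],[0,0,-6.5,0],[0,0,-8,0],[0,0,-9,0],[0,0,-9,0],[0,0,-9,0]]'; python3 g.py 0.5275 -0.200 0.126 4
```

```text
clock: 22.2
position: [0.5723, -0.0072, 0.0359]
orientation: [[-0.998, -0.07, 0.0], [-0.07, 0.998, -0.0], [-0.0, -0.0, -1.0]]
contact_force: [-0.2, 0.1, 0.2]
opening: 0.0467
gripper_force: 0.0
clock: 23.2
position: [0.5723, -0.0072, 0.036]
orientation: [[-0.998, -0.07, 0.0], [-0.07, 0.998, 0.0], [-0.0, 0.0, -1.0]]
contact_force: [-1.8, 0.1, 5.8]
opening: 0.0275
gripper_force: 30.2
now [ 0.5723 -0.0072  0.036 ] bar ang 4.02 F [-1.8  0.1  5.8] open 0.0275 t 23.2 j6 [ -1.  28. -12.  50.   0.  -5.] 0.019
clock: 24.2
position: [0.5722, -0.0072, 0.1257]
orientation: [[-0.998, -0.07, 0.0], [-0.07, 0.998, -0.0], [-0.0, -0.0, -1.0]]
contact_force: [-0.1, -0.5, -0.7]
opening: 0.0275
gripper_force: 29.6
now [ 0.5722 -0.0072  0.1257] bar ang 4.02 F [-0.1 -0.5 -0.7] open 0.0275 t 24.2 j6 [-1. 24. -5. 62. -0. -5.] 0.019
shift 5.81 -18.92 -0.03 turn 0.0
```

The ebony blank is held, but too low on the pads to be laid on the flat mat: the tips reach about 9 mm below it. I'll set it back on the bed and regrip with the pad ends.

```bash
python3 -m pendant '[[0,0,1,0],[0,0,2.5,0],[0,0,4,0],[0,0,5.5,0],[0,0,7,0],[0,0,8,0],[0,0,8.6,0],[0,0,8.9,0],[0,0,8.95,0],[0,0,8.95,0]]';python3 -m pendant '[[0,0,0,0],[0,0,0,0],[0,0,0,0],[0,0,0,0],[0,0,-0.3,0],[0,0,-0.6,0],[0,0,-0.8,0],[0,0,-0.8,0],[0,0,-0.8,0],[0,0,-0.8,0]]' 0.55;  python3 g.py; python3 -m pendant '[[0,0,0,0],[0,0,0,0],[0,0,0,0],[0,0,0,0],[0,0,0,0],[0,0,0,0],[0,0,0,0],[0,0,0,0],[0,0,0,0],[0,0,0,0]]' 1 30; python3 g.py; python3 -m pendant '[[0,0,-0.3,0],[0,0,-1,0],[0,0,-2,0],[0,0,-3.5,0],[0,0,-5,0],[0,0,-6.5,0],[0,0,-8,0],[0,0,-9,0],[0,0,-9,0],[0,0,-9,0]]'; python3 g.py 0.5275 -0.200 0.134 4
```

```text
clock: 25.2
position: [0.5725, -0.0072, 0.0366]
orientation: [[-0.998, -0.07, 0.001], [-0.07, 0.998, -0.0], [-0.001, -0.0, -1.0]]
contact_force: [-0.8, -0.3, -0.0]
opening: 0.0276
gripper_force: 29.6
clock: 26.2
position: [0.5722, -0.0072, 0.0442]
orientation: [[-0.998, -0.07, -0.0], [-0.07, 0.998, 0.0], [0.0, 0.0, -1.0]]
contact_force: [0.6, 0.4, 0.2]
opening: 0.0384
gripper_force: 0.0
now [ 0.5722 -0.0072  0.0442] bar ang 4.02 F [0.6 0.4 0.2] open 0.0384 t 26.2 j6 [ -1.  27. -11.  51.   0.  -5.] 0.019
clock: 27.2
position: [0.5722, -0.0072, 0.0443]
orientation: [[-0.998, -0.07, 0.0], [-0.07, 0.998, -0.0], [-0.0, -0.0, -1.0]]
contact_force: [-2.2, -0.2, 4.6]
opening: 0.0268
gripper_force: 30.1
now [ 0.5722 -0.0072  0.0443] bar ang 4.02 F [-2.2 -0.2  4.6] open 0.0268 t 27.2 j6 [ -1.  27. -11.  51.  -0.  -5.] 0.019
clock: 28.2
position: [0.5722, -0.0072, 0.1342]
orientation: [[-0.998, -0.07, 0.0], [-0.07, 0.998, -0.0], [-0.0, -0.0, -1.0]]
contact_force: [-0.2, 0.1, -1.2]
opening: 0.0268
gripper_force: 29.6
now [ 0.5722 -0.0072  0.1342] bar ang 4.03 F [-0.2  0.1 -1.2] open 0.0268 t 28.2 j6 [-1. 23. -4. 63. -0. -5.] 0.019
shift 5.81 -18.92 0.02 turn 0.0
```

```bash
python3 -m pendant '[[0.5,-1.5,0,0],[1.2,-4,0,0],[1.9,-6.5,0,0],[2.7,-9,0,0],[3.5,-11.5,0,0],[4.3,-14,0,0],[5,-16.5,0,0],[5.5,-18,0,0],[5.8,-18.9,0,0],[5.8,-18.9,0,0]]'; python3 -m pendant '[[0,0,0.5,0],[0,0,2,0],[0,0,3.5,0],[0,0,5,0],[0,0,6.5,0],[0,0,8,0],[0,0,9.2,0],[0,0,10,0],[0,0,10.3,0],[0,0,10.3,0]]'; python3 g.py .5275 -.2 .0225 4
```

```text
clock: 29.2
position: [0.5272, -0.2006, 0.134]
orientation: [[-0.998, -0.069, -0.0], [-0.069, 0.998, 0.0], [0.0, 0.0, -1.0]]
contact_force: [-0.0, -0.2, -0.8]
opening: 0.0273
gripper_force: 29.6
clock: 30.2
position: [0.5276, -0.1996, 0.0312]
orientation: [[-0.998, -0.07, -0.0], [-0.07, 0.998, 0.0], [0.0, 0.0, -1.0]]
contact_force: [-0.7, 0.5, -0.7]
opening: 0.0271
gripper_force: 29.7
now [ 0.5276 -0.1996  0.0312] bar ang 4.03 F [-0.7  0.5 -0.7] open 0.0271 t 30.2 j6 [-21.  27. -14.  49.  -0. -25.] 0.019
shift 0.01 -0.04 0.87 turn 0.001
```

```bash
python3 -m pendant '[[0,0,0.2,0],[0,0,0.4,0],[0,0,0.55,0],[0,0,0.65,0],[0,0,0.75,0],[0,0,0.8,0],[0,0,0.85,0],[0,0,0.88,0],[0,0,0.88,0],[0,0,0.88,0]]'; python3 g.py
```

```text
clock: 31.2
position: [0.5276, -0.1998, 0.0229]
orientation: [[-0.998, -0.07, 0.0], [-0.07, 0.998, -0.0], [-0.0, -0.0, -1.0]]
contact_force: [-2.1, 1.1, 5.7]
opening: 0.0272
gripper_force: 33.5
now [ 0.5276 -0.1998  0.0229] bar ang 4.02 F [-2.1  1.1  5.7] open 0.0272 t 31.2 j6 [-21.  28. -14.  48.  -0. -25.] 0.019
```

Contact on the mat. Releasing and moving over to the rest.

```bash
python3 -m pendant '[[0,0,0,0],[0,0,0,0],[0,0,0,0],[0,0,0,0],[0,0,-1.5,0],[0,0,-4,0],[0,0,-7,0],[0,0,-10,0],[0,0,-13,0],[0,0,-14,0]]' 0.45 ; python3 g.py 0.5693 0.272 0.163 5.4
python3 -m pendant '[[-0.1,3,0,0],[-0.3,7.5,0,0],[-0.4,12,0,0],[-0.5,16.5,0,0],[-0.6,21,0,0],[-0.7,25.5,0,0],[-0.8,30,0,-0.01],[-0.8,34.5,0,-0.02],[-0.8,39,0,-0.024],[-0.8,43.5,0,-0.024]]'
python3 g.py 0.5693 0.272 0.163 5.4
```

```text
clock: 32.2
position: [0.5287, -0.2002, 0.1656]
orientation: [[-0.998, -0.07, 0.004], [-0.07, 0.998, -0.001], [-0.004, -0.002, -1.0]]
contact_force: [1.5, -0.6, -0.9]
opening: 0.0472
gripper_force: 0.0
now [ 0.5287 -0.2002  0.1656] bar ang 4.02 F [ 1.5 -0.6 -0.9] open 0.0472 t 32.2 j6 [-21.  21.  -2.  66.  -0. -25.] 0.019
shift -7.36 46.82 0.26 turn -0.024
clock: 33.2
position: [0.5045, 0.2365, 0.162]
orientation: [[-0.996, -0.094, -0.0], [-0.094, 0.996, -0.0], [0.0, -0.0, -1.0]]
contact_force: [1.0, -0.5, 0.6]
opening: 0.0468
gripper_force: 0.0
now [0.5045 0.2365 0.162 ] bar ang 5.41 F [ 1.  -0.5  0.6] open 0.0468 t 33.2 j6 [25. 21. -3. 66. -0. 20.] 0.019
shift -6.79 2.92 -0.1 turn 0.0
```

```bash
python3 -m pendant '[[-1,0.5,0,0],[-3,1.3,0,0],[-5,2.1,0,0],[-6.3,2.6,0,0],[-6.8,2.8,0,0],[-6.8,2.8,1,0],[-6.8,2.8,3,0],[-6.8,2.8,5,0],[-6.8,2.8,7,0],[-6.8,2.8,7,0]]'; python3 g.py .5693 .272 .041 5.4
python3 - <<'E'
from h import *
c=snap('top','t3');cv2.imwrite('pics/t3b.png',cv2.resize(c['img'][160:290,120:420,::-1],None,fx=2.66,fy=2.66,interpolation=cv2.INTER_CUBIC))
E
```

```text
clock: 34.2
position: [0.5678, 0.2678, 0.0894]
orientation: [[-0.996, -0.094, -0.005], [-0.094, 0.996, -0.002], [0.005, -0.002, -1.0]]
contact_force: [0.1, 0.2, -0.5]
opening: 0.0469
gripper_force: 0.0
now [0.5678 0.2678 0.0894] bar ang 5.39 F [ 0.1  0.2 -0.5] open 0.0469 t 34.2 j6 [25. 31.  3. 61.  0. 20.] 0.019
shift -0.19 0.41 4.84 turn -0.0
```

View pics/t3b.png

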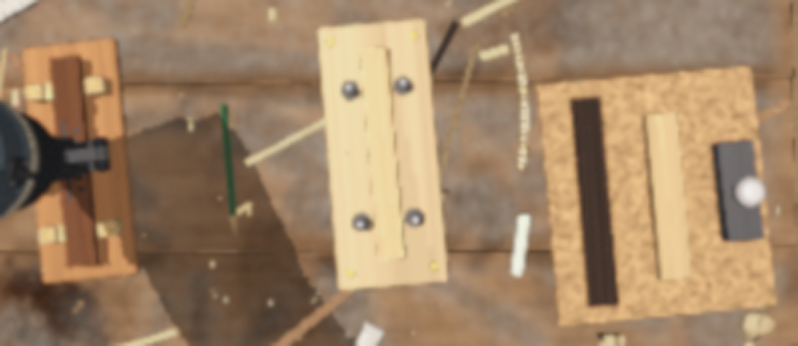

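The picture shows the press empty, with its bed from about (374,47) to (393,258). The ebony blank, caul and weight lie side by side on the mat. Descending on the drilled blank.

```bash
python3 -m pendant '[[-0.1,0.3,0,0],[-0.1,0.4,1,0],[-0.1,0.4,2,0],[-0.1,0.4,3,0],[-0.1,0.4,4,0],[-0.1,0.4,4.8,0],[-0.1,0.4,4.8,0],[-0.1,0.4,4.8,0],[-0.1,0.4,4.8,0],[-0.1,0.4,4.8,0]]'; python3 g.py .5693 .272 .041 5.4
python3 - <<'E'
from m import *
c=load('t3');a=(2.66,(120,160))
P(c,'bed',[(363,48),(385,46),(405,256),(382,260)],.026,*a)
P(c,'pins',[(350,90),(403,86),(415,217),(361,222)],.050,*a)
P(c,'press',[(318,29),(424,19),(446,279),(341,290)],.012,*a)
P(c,'drill',[(52,58),(80,56),(97,264),(70,266)],.036,*a)
P(c,'ebony',[(571,100),(598,98),(617,302),(590,305)],.014,*a)
P(c,'caul',[(645,114),(674,113),(688,275),(659,278)],.024,*a)
P(c,'weight',[(714,144),(752,141),(762,239),(726,241)],.030,*a)
E
```

```text
clock: 35.25
position: [0.5711, 0.2732, 0.045]
orientation: [[-0.996, -0.094, 0.001], [-0.094, 0.996, 0.0], [-0.001, 0.0, -1.0]]
contact_force: [0.4, -0.2, 0.6]
opening: 0.047
gripper_force: 0.0
now [0.5711 0.2732 0.045 ] bar ang 5.4 F [ 0.4 -0.2  0.6] open 0.047 t 35.2 j6 [26. 34. -0. 56. -0. 20.] 0.019
shift 0.19 -0.1 0.4 turn -0.0
bed ctr [ 0.5743 -0.0082] ang 4.67 len 0.1896 wid 0.0203
pins ctr [ 0.5726 -0.0071] ang 4.39 len 0.1151 wid 0.0469
press ctr [ 0.5731 -0.0066] ang 4.33 len 0.2375 wid 0.0964
drill ctr [0.5687 0.2701] ang 5.36 len 0.1881 wid 0.0255
ebony ctr [ 0.528  -0.1977] ang 4.15 len 0.1849 wid 0.0246
caul ctr [ 0.5329 -0.2612] ang 3.55 len 0.1461 wid 0.0263
weight ctr [ 0.5352 -0.3248] ang 4.93 len 0.0873 wid 0.0337
```

```bash
python3 -m pendant '[[0.1,0,0.1,0],[0.2,0,0.2,0],[0.2,0,0.3,0],[0.2,0,0.3,0],[0.2,0,0.3,0],[0.2,0,0.3,0],[0.2,0,0.3,0],[0.2,0,0.3,0],[0.2,0,0.3,0],[0.2,0,0.3,0]]'; python3 -m pendant '[[0,0,0,0],[0,0,0,0],[0,0,0,0],[0,0,0,0],[0,0,0,0],[0,0,0,0],[0,0,0,0],[0,0,0,0],[0,0,0,0],[0,0,0,0]]' 1 30; python3 g.py;  python3 -m pendant '[[0,0,-0.3,0],[0,0,-1,0],[0,0,-2,0],[0,0,-3.5,0],[0,0,-5,0],[0,0,-6.5,0],[0,0,-8,0],[0,0,-9,0],[0,0,-9,0],[0,0,-9,0]]'; python3 g.py 0.5725 -0.0072 0.132 4.1
python3 - <<'E'
from h import *
c=snap('top','t4');cv2.imwrite('pics/t4b.png',cv2.resize(c['img'][160:290,110:300,::-1],None,fx=4,fy=4,interpolation=cv2.INTER_CUBIC))
E
```

```text
clock: 36.25
position: [0.5688, 0.2728, 0.0415]
orientation: [[-0.996, -0.094, 0.0], [-0.094, 0.996, -0.0], [-0.0, -0.0, -1.0]]
contact_force: [0.6, 0.2, 0.2]
opening: 0.0471
gripper_force: 0.0
clock: 37.25
position: [0.5689, 0.2729, 0.0417]
orientation: [[-0.996, -0.094, 0.0], [-0.094, 0.996, 0.0], [-0.0, 0.0, -1.0]]
contact_force: [0.5, -0.1, 4.8]
opening: 0.0273
gripper_force: 30.1
now [0.5689 0.2729 0.0417] bar ang 5.4 F [ 0.5 -0.1  4.8] open 0.0273 t 37.2 j6 [26. 34. -1. 55.  0. 20.] 0.019
clock: 38.25
position: [0.5687, 0.2728, 0.1313]
orientation: [[-0.996, -0.094, -0.0], [-0.094, 0.996, -0.0], [0.0, 0.0, -1.0]]
contact_force: [0.9, -0.2, -0.8]
opening: 0.0272
gripper_force: 29.6
now [0.5687 0.2728 0.1313] bar ang 5.4 F [ 0.9 -0.2 -0.8] open 0.0272 t 38.2 j6 [26. 30.  7. 66.  0. 20.] 0.019
shift 2.26 -27.91 -0.07 turn 0.023
```

View pics/t4b.png

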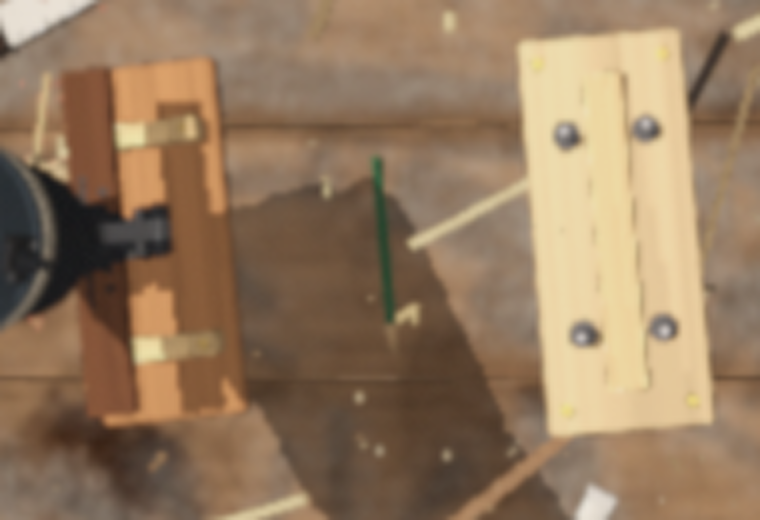

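The drilled blank is held level, from (62,72) to (135,410), and the rest's sticks are bare. The press bed spans (590,72) to (648,386).

```bash
python3 - <<'E'
from m import *
c=load('t4');a=(4,(110,160))
P(c,'held',[(62,72),(110,68),(135,410),(88,416)],.1256,*a)
P(c,'bed',[(589,72),(623,70),(648,386),(610,391)],.026,*a)
P(c,'pins',[(567,135),(646,128),(663,327),(584,334)],.049,*a)
P(c,'rest',[(62,72),(215,58),(246,407),(105,426)],.010,*a)
E
python3 -m pendant '[[0.2,-2,0,0],[0.4,-5,0,0.01],[0.7,-8,0,0.023],[0.9,-11,0,0.023],[1.2,-14,0,0.023],[1.5,-17.5,0,0.023],[1.8,-21,0,0.023],[2.1,-24.5,0,0.023],[2.2,-27,0,0.023],[2.3,-27.9,0,0.023]]'; python3 -m pendant '[[0,0,0.5,0],[0,0,1,0],[0,0,2,0],[0,0,3,0],[0,0,3.5,0],[0,0,4,0],[0,0,4,0],[0,0,4,0],[0,0,4,0],[0,0,4,0]]'; python3 g.py .573 -.0072 .042 4.1
```

```text
held ctr [0.569  0.2732] ang 4.93 len 0.1874 wid 0.0268
bed ctr [ 0.5742 -0.0083] ang 3.53 len 0.1894 wid 0.0215
pins ctr [ 0.5729 -0.0071] ang 4.28 len 0.1159 wid 0.0461
rest ctr [0.57   0.2755] ang 6.59 len 0.2177 wid 0.0933
clock: 39.3
position: [0.5714, -0.0099, 0.1309]
orientation: [[-0.998, -0.069, -0.001], [-0.069, 0.998, -0.0], [0.001, -0.0, -1.0]]
contact_force: [0.8, 0.6, -1.0]
opening: 0.0271
gripper_force: 29.7
clock: 40.3
position: [0.5724, -0.0071, 0.0919]
orientation: [[-0.997, -0.071, 0.001], [-0.071, 0.997, 0.0], [-0.001, -0.0, -1.0]]
contact_force: [-0.6, 0.6, -0.4]
opening: 0.027
gripper_force: 29.7
now [ 0.5724 -0.0071  0.0919] bar ang 4.07 F [-0.6  0.6 -0.4] open 0.027 t 40.3 j6 [-1. 25. -8. 57.  0. -5.] 0.019
shift -0.06 -0.01 4.99 turn -0.0
```

```bash
python3 -m pendant '[[0,0,0.7,0],[0,0,1.4,0],[0,0,2.1,0],[0,0,2.8,0],[0,0,3.5,0],[0,0,4,0],[0,0,4.3,0],[0,0,4.5,0],[0,0,4.5,0],[0,0,4.5,0]]'; python3 g.py .573 -.0072 .0417 4.1
python3 - <<'E'
from h import *
c=snap('top','t5');cv2.imwrite('pics/t5b.png',cv2.resize(c['img'][160:290,230:300,::-1],None,fx=4.5,fy=4.5,interpolation=cv2.INTER_CUBIC))
E
```

```text
clock: 41.3
position: [0.5723, -0.0071, 0.0467]
orientation: [[-0.997, -0.071, 0.0], [-0.071, 0.997, 0.0], [-0.0, -0.0, -1.0]]
contact_force: [0.6, 0.4, -1.1]
opening: 0.0273
gripper_force: 29.7
now [ 0.5723 -0.0071  0.0467] bar ang 4.08 F [ 0.6  0.4 -1.1] open 0.0273 t 41.3 j6 [ -1.  27. -11.  52.   0.  -5.] 0.019
shift -0.07 -0.02 0.5 turn -0.0
```

View pics/t5b.png

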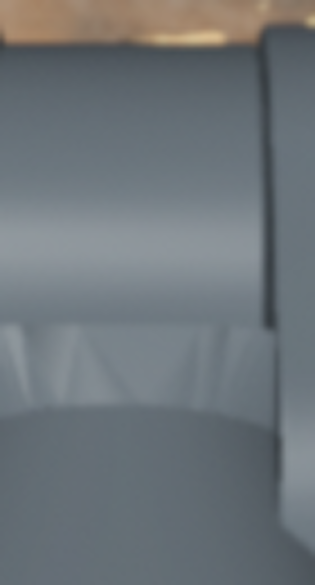

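The arm hides the whole press in this view, so it gives nothing useful. No contact force has shown, so I'll lower the last 5 mm.

```bash
python3 -m pendant '[[0,0,0.1,0],[0,0,0.2,0],[0,0,0.3,0],[0,0,0.38,0],[0,0,0.44,0],[0,0,0.48,0],[0,0,0.5,0],[0,0,0.52,0],[0,0,0.52,0],[0,0,0.52,0]]'; python3 g.py
```

```text
clock: 42.35
position: [0.5721, -0.0071, 0.0416]
orientation: [[-0.997, -0.071, 0.0], [-0.071, 0.997, -0.0], [-0.0, -0.0, -1.0]]
contact_force: [-2.5, 0.1, 6.5]
opening: 0.0273
gripper_force: 30.4
now [ 0.5721 -0.0071  0.0416] bar ang 4.08 F [-2.5  0.1  6.5] open 0.0273 t 42.4 j6 [ -1.  28. -11.  51.  -0.  -5.] 0.019
```

On the bed. Releasing and moving to above the ebony blank.

```bash
python3 -m pendant '[[0,0,0,0],[0,0,0,0],[0,0,0,0],[0,0,0,0],[0,0,-1,0],[0,0,-3,0],[0,0,-6,0],[0,0,-9,0],[0,0,-10,0],[0,0,-10,0]]' 0.5 ; python3 g.py .5276 -.1998 .14 4; python3 -m pendant '[[0.5,-1.5,0,0],[1.2,-4,0,0],[1.9,-6.5,0,0],[2.7,-9,0,0],[3.5,-11.5,0,0],[4.3,-14,0,0],[5,-16.5,0,0],[5.5,-18.2,0,0],[5.8,-18.9,0,0],[5.8,-18.9,0,0]]'; python3 g.py .5276 -.1998 .0229 4
python3 - <<'E'
from h import *
c=snap('top','t6');cv2.imwrite('pics/t6b.png',cv2.resize(c['img'][160:290,120:300,::-1],None,fx=4.4,fy=4.4,interpolation=cv2.INTER_CUBIC))
E
```

```text
clock: 43.35
position: [0.5731, -0.0071, 0.1432]
orientation: [[-0.997, -0.071, 0.003], [-0.071, 0.997, -0.0], [-0.003, -0.0, -1.0]]
contact_force: [-0.5, -0.7, -0.8]
opening: 0.0429
gripper_force: 0.0
now [ 0.5731 -0.0071  0.1432] bar ang 4.08 F [-0.5 -0.7 -0.8] open 0.0429 t 43.4 j6 [-1. 23. -3. 64. -0. -5.] 0.019
shift 5.91 -18.9 0.32 turn 0.001
clock: 44.35
position: [0.5267, -0.2005, 0.1404]
orientation: [[-0.998, -0.07, -0.002], [-0.07, 0.998, 0.001], [0.001, 0.001, -1.0]]
contact_force: [-0.8, 1.6, 0.4]
opening: 0.0428
gripper_force: 0.0
now [ 0.5267 -0.2005  0.1404] bar ang 3.99 F [-0.8  1.6  0.4] open 0.0428 t 44.4 j6 [-21.  22.  -4.  63.  -0. -25.] 0.019
shift -0.09 0.06 11.75 turn -0.0
```

View pics/t6b.png

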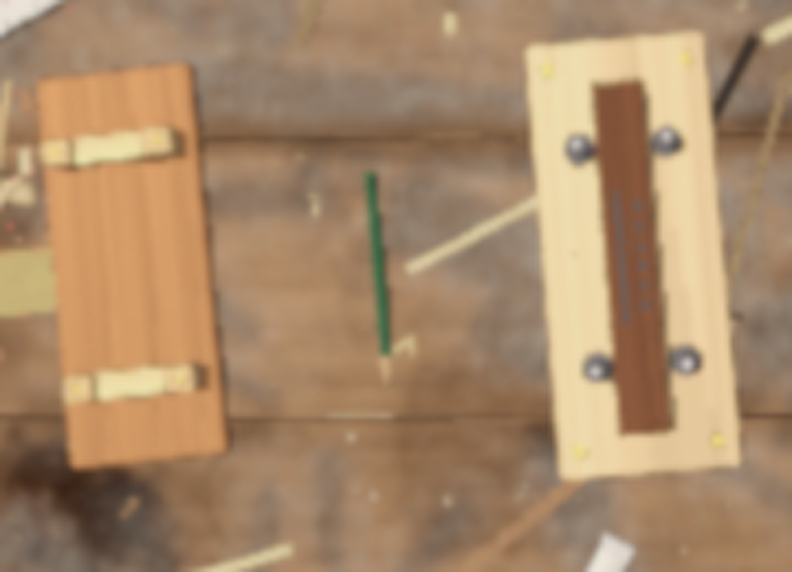

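The brown blank lies centred between the four pins, (597,85) to (672,432). The rest is bare, with sticks from (42,153) to (178,142) and from (65,389) to (203,376). Measuring the rest and lowering on the ebony blank.

```bash
python3 - <<'E'
from m import *
c=load('t6');a=(4.4,(120,160))
P(c,'board',[(40,80),(190,64),(228,450),(72,468)],.010,*a)
P(c,'sticktops',[(73,149),(144,143),(168,380),(92,387)],.026,*a)
P(c,'cheekouter',[(42,154),(177,142),(203,376),(65,389)],.034,*a)
P(c,'brown',[(596,86),(640,82),(672,430),(622,434)],.036,*a)
P(c,'pins',[(579,148),(666,141),(685,361),(597,368)],.049,*a)
E
python3 -m pendant '[[-0.1,0,1,0],[-0.1,0,3,0],[-0.1,0,5,0],[-0.1,0,7,0],[-0.1,0,9,0],[-0.1,0,10.5,0],[-0.1,0,11.4,0],[-0.1,0,11.7,0],[-0.1,0,11.7,0],[-0.1,0,11.7,0]]'; python3 g.py
```

```text
board ctr [0.5696 0.2733] ang 5.7 len 0.2175 wid 0.0882
sticktops ctr [0.5695 0.2756] ang 5.74 len 0.1312 wid 0.0416
cheekouter ctr [0.5692 0.2719] ang 6.54 len 0.1287 wid 0.0766
brown ctr [ 0.5713 -0.0069] ang 4.16 len 0.1868 wid 0.0253
pins ctr [ 0.5727 -0.0067] ang 4.2 len 0.1165 wid 0.0464
clock: 45.4
position: [0.5292, -0.1997, 0.0249]
orientation: [[-0.997, -0.071, 0.001], [-0.071, 0.997, -0.0], [-0.001, -0.0, -1.0]]
contact_force: [0.3, -0.3, 0.8]
opening: 0.0425
gripper_force: 0.0
now [ 0.5292 -0.1997  0.0249] bar ang 4.09 F [ 0.3 -0.3  0.8] open 0.0425 t 45.4 j6 [-21.  28. -14.  48.  -0. -25.] 0.019
```

```bash
python3 -m pendant '[[0.1,0,0.1,0],[0.15,0,0.15,0],[0.15,0,0.2,0],[0.15,0,0.2,0],[0.15,0,0.2,0],[0.15,0,0.2,0],[0.15,0,0.2,0],[0.15,0,0.2,0],[0.15,0,0.2,0],[0.15,0,0.2,0]]'; python3 -m pendant '[[0,0,0,0],[0,0,0,0],[0,0,0,0],[0,0,0,0],[0,0,0,0],[0,0,0,0],[0,0,0,0],[0,0,0,0],[0,0,0,0],[0,0,0,0]]' 1 30; python3 g.py;  python3 -m pendant '[[0,0,-0.3,0],[0,0,-1,0],[0,0,-2.5,0],[0,0,-4,0],[0,0,-6,0],[0,0,-8,0],[0,0,-10,0],[0,0,-12,0],[0,0,-12.5,0],[0,0,-12.5,0]]'; python3 g.py 0.5695 0.2738 0.147 5.7
```

```text
clock: 46.4
position: [0.5272, -0.1998, 0.0223]
orientation: [[-0.997, -0.071, -0.0], [-0.071, 0.997, 0.0], [0.0, 0.0, -1.0]]
contact_force: [-0.2, 0.1, -0.1]
opening: 0.0426
gripper_force: 0.0
clock: 47.4
position: [0.5276, -0.1998, 0.0228]
orientation: [[-0.997, -0.071, 0.001], [-0.071, 0.997, -0.0], [-0.001, -0.0, -1.0]]
contact_force: [-2.1, 1.2, 8.0]
opening: 0.0274
gripper_force: 33.9
now [ 0.5276 -0.1998  0.0228] bar ang 4.08 F [-2.1  1.2  8. ] open 0.0274 t 47.4 j6 [-21.  28. -14.  48.   0. -25.] 0.019
clock: 48.4
position: [0.5276, -0.1999, 0.1479]
orientation: [[-0.997, -0.071, 0.001], [-0.071, 0.997, -0.0], [-0.001, -0.001, -1.0]]
contact_force: [0.2, -0.9, -0.2]
opening: 0.0273
gripper_force: 29.7
now [ 0.5276 -0.1999  0.1479] bar ang 4.08 F [ 0.2 -0.9 -0.2] open 0.0273 t 48.4 j6 [-21.  22.  -4.  64.   0. -25.] 0.019
shift -7.55 46.95 0.09 turn -0.028
```

```bash
python3 -m pendant '[[-0.3,2,0,0],[-0.8,5,0,0],[-1.5,9,0,0],[-2.2,13,0,0],[-2.8,17,0,0],[-3.4,21,0,-0.01],[-4,25,0,-0.02],[-4.7,29,0,-0.028],[-5.3,33,0,-0.028],[-5.9,37,0,-0.028]]'; python3 g.py 0.5695 0.2738 0.147 5.7
```

```text
clock: 49.4
position: [0.5591, 0.175, 0.146]
orientation: [[-0.995, -0.099, -0.002], [-0.099, 0.995, -0.001], [0.002, -0.0, -1.0]]
contact_force: [1.0, -0.8, -1.0]
opening: 0.0268
gripper_force: 29.7
now [0.5591 0.175  0.146 ] bar ang 5.69 F [ 1.  -0.8 -1. ] open 0.0268 t 49.4 j6 [17. 25. -0. 65. -0. 12.] 0.019
shift -2.02 9.73 -0.1 turn -0.0
```

```bash
python3 -m pendant '[[-0.7,3,0,0],[-1.2,5.5,0,0],[-1.6,8,0,0],[-1.9,9.3,0,0],[-2,9.7,0,0],[-2,9.7,1.5,0],[-2,9.7,3,0],[-2,9.7,4.5,0],[-2,9.7,5,0],[-2,9.7,5,0]]';python3 -m pendant '[[0,0,0,0],[0,0,0,0],[0,0,0,0],[0,0,0,0],[0,0,0,0],[0,0,0,0],[0,0,0,0],[0,0,0,0],[0,0,0,0],[0,0,0,0]]'; python3 g.py 0.5695 0.2738 0.0445 5.7
python3 - <<'E'
from h import *
c=snap('top','t7');cv2.imwrite('pics/t7b.png',cv2.resize(c['img'][160:290,110:190,::-1],None,fx=4.5,fy=4.5,interpolation=cv2.INTER_CUBIC))
E
```

```text
clock: 50.4
position: [0.5697, 0.271, 0.0966]
orientation: [[-0.995, -0.098, -0.001], [-0.098, 0.995, -0.001], [0.001, -0.001, -1.0]]
contact_force: [0.9, 0.7, -0.3]
opening: 0.0272
gripper_force: 29.7
clock: 51.4
position: [0.57, 0.272, 0.0973]
orientation: [[-0.995, -0.099, -0.0], [-0.099, 0.995, -0.0], [0.0, -0.0, -1.0]]
contact_force: [-0.2, 1.0, -0.6]
opening: 0.0271
gripper_force: 29.7
now [0.57   0.272  0.0973] bar ang 5.69 F [-0.2  1.  -0.6] open 0.0271 t 51.4 j6 [26. 31.  4. 62. -0. 20.] 0.019
shift 0.03 0.18 5.28 turn -0.0
```

View pics/t7b.png

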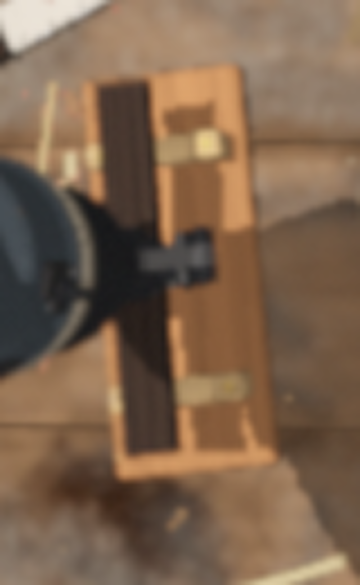

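The ebony blank is over the rest, corners (98,85) to (178,450), still above the cheeks. Checking its pose, then lowering.

```bash
python3 - <<'E'
from m import *
c=load('t7');a=(4.5,(110,160))
P(c,'held',[(98,85),(150,80),(178,450),(127,455)],.089,*a)
E
python3 -m pendant '[[0,0.1,0.6,0],[0,0.1,1.4,0],[0,0.1,2.2,0],[0,0.1,3,0],[0,0.1,3.7,0],[0,0.1,4.2,0],[0,0.1,4.5,0],[0,0.1,4.7,0],[0,0.1,4.7,0],[0,0.1,4.7,0]]'; python3 g.py 0.5695 0.2738 0.0445 5.7
```

```text
held ctr [0.5712 0.2715] ang 5.03 len 0.1871 wid 0.0268
clock: 52.45
position: [0.5701, 0.273, 0.0506]
orientation: [[-0.995, -0.099, 0.0], [-0.099, 0.995, 0.0], [-0.0, 0.0, -1.0]]
contact_force: [-0.2, -0.0, -0.4]
opening: 0.0271
gripper_force: 29.7
now [0.5701 0.273  0.0506] bar ang 5.68 F [-0.2 -0.  -0.4] open 0.0271 t 52.5 j6 [26. 33. -0. 56.  0. 20.] 0.019
shift 0.05 0.08 0.61 turn -0.0
```

```bash
python3 -m pendant '[[0,0.05,0.1,0],[0,0.1,0.2,0],[0,0.1,0.3,0],[0,0.1,0.4,0],[0,0.1,0.48,0],[0,0.1,0.55,0],[0,0.1,0.6,0],[0,0.1,0.63,0],[0,0.1,0.63,0],[0,0.1,0.63,0]]'; python3 g.py
```

```text
clock: 53.45
position: [0.5698, 0.274, 0.0448]
orientation: [[-0.995, -0.099, 0.0], [-0.099, 0.995, 0.0], [-0.0, 0.0, -1.0]]
contact_force: [-5.0, -2.5, 10.5]
opening: 0.0269
gripper_force: 31.0
now [0.5698 0.274  0.0448] bar ang 5.68 F [-5.  -2.5 10.5] open 0.0269 t 53.5 j6 [26. 34. -1. 56.  0. 20.] 0.019
```

Landed. Releasing and returning to the caul on the mat.

```bash
python3 -m pendant '[[0,0,0,0],[0,0,0,0],[0,0,0,0],[0,0,0,0],[0,0,-1,0],[0,0,-3,0],[0,0,-6,0],[0,0,-9,0],[0,0,-11,0],[0,0,-11,0]]' 0.45; python3 -m pendant '[[0,-2,0,0],[0,-6,0,0],[0,-10,0,0],[0,-14,0,0],[0,-18,0,0],[0,-22.5,0,0.01],[0,-27,0,0.02],[0,-31.5,0,0.028],[0,-36,0,0.028],[0,-40.5,0,0.028]]'; python3 g.py .5322 -.2647 .14 4
```

```text
clock: 54.45
position: [0.5713, 0.2747, 0.1579]
orientation: [[-0.995, -0.099, 0.005], [-0.099, 0.995, 0.002], [-0.005, 0.002, -1.0]]
contact_force: [-0.2, 0.6, 1.1]
opening: 0.0469
gripper_force: 0.0
clock: 55.45
position: [0.6096, -0.1308, 0.1539]
orientation: [[-0.997, -0.071, -0.0], [-0.071, 0.997, 0.0], [0.0, 0.0, -1.0]]
contact_force: [1.9, 0.3, 0.5]
opening: 0.0468
gripper_force: 0.0
now [ 0.6096 -0.1308  0.1539] bar ang 4.08 F [1.9 0.3 0.5] open 0.0468 t 55.5 j6 [-12.  29.   8.  69.   0. -16.] 0.019
shift 8.68 -12.8 1.39 turn 0.001
```

```bash
python3 -m pendant '[[2,-4,0,0],[4,-7,0,0],[6,-10,0,0],[7.8,-11.8,0,0],[8.6,-12.7,0,0],[8.6,-12.7,1,0],[8.6,-12.7,3,0],[8.6,-12.7,5,0],[8.6,-12.7,6,0],[8.6,-12.7,6,0]]';  python3 -m pendant '[[0,0,0,0],[0,0,0,0],[0,0,0,0],[0,0,0,0],[0,0,0,0],[0,0,0,0],[0,0,0,0],[0,0,0,0],[0,0,0,0],[0,0,0,0]]'; python3 g.py .5322 -.2647 .0265 4
python3 - <<'E'
from h import *
c=snap('top','t8');cv2.imwrite('pics/t8b.png',cv2.resize(c['img'][160:290,120:300,::-1],None,fx=4.4,fy=4.4,interpolation=cv2.INTER_CUBIC))
E
```

```text
clock: 56.45
position: [0.5328, -0.2606, 0.0923]
orientation: [[-0.997, -0.072, -0.002], [-0.072, 0.997, 0.001], [0.002, 0.002, -1.0]]
contact_force: [-0.2, 0.3, -0.5]
opening: 0.0471
gripper_force: 0.0
clock: 57.45
position: [0.5332, -0.2618, 0.094]
orientation: [[-0.997, -0.071, -0.0], [-0.071, 0.997, 0.0], [0.0, 0.0, -1.0]]
contact_force: [0.2, 0.0, -0.7]
opening: 0.0471
gripper_force: 0.0
now [ 0.5332 -0.2618  0.094 ] bar ang 4.08 F [ 0.2  0.  -0.7] open 0.0471 t 57.5 j6 [-26.  27.  -4.  59.   0. -30.] 0.019
shift 0.12 -0.28 6.75 turn 0.001
```

View pics/t8b.png

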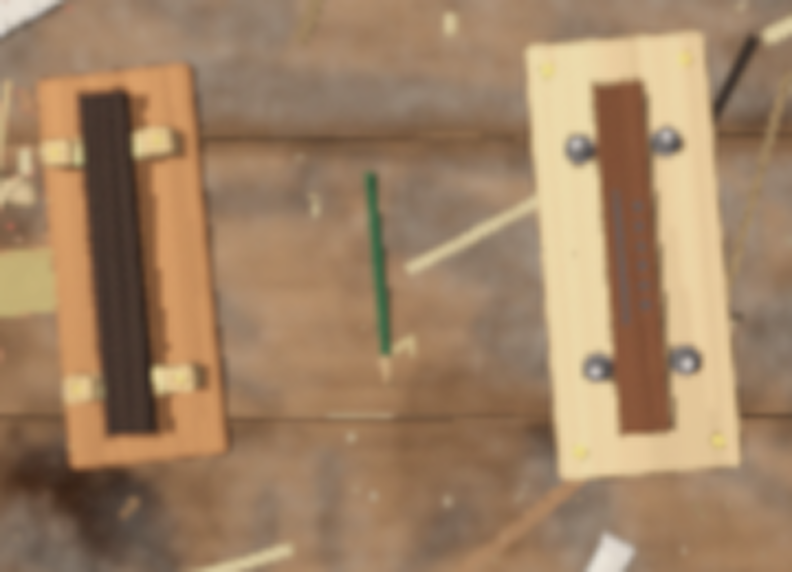

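The ebony blank lies flat across both sticks between the cheeks, (80,93) to (155,432). The brown blank is still centred in the press. Now grasping the caul.

```bash
python3 -m pendant '[[0.1,-0.3,0.5,0],[0.1,-0.3,1.5,0],[0.1,-0.3,2.5,0],[0.1,-0.3,3.5,0],[0.1,-0.3,4.5,0],[0.1,-0.3,5.5,0],[0.1,-0.3,6.3,0],[0.1,-0.3,6.7,0],[0.1,-0.3,6.7,0],[0.1,-0.3,6.7,0]]'; python3 g.py;python3 -m pendant '[[0,0,0,0],[0,0,0,0],[0,0,0,0],[0,0,0,0],[0,0,0,0],[0,0,0,0],[0,0,0,0],[0,0,0,0],[0,0,0,0],[0,0,0,0]]' 1 30; python3 g.py;  python3 -m pendant '[[0,0,-0.3,0],[0,0,-1,0],[0,0,-2.5,0],[0,0,-4,0],[0,0,-6,0],[0,0,-8,0],[0,0,-10,0],[0,0,-11.5,0],[0,0,-11.8,0],[0,0,-11.8,0]]'; python3 g.py 0.5725 -0.0071 0.142 4.1
```

```text
clock: 58.5
position: [0.5323, -0.2647, 0.0275]
orientation: [[-0.997, -0.071, 0.0], [-0.071, 0.997, 0.0], [-0.0, 0.0, -1.0]]
contact_force: [-5.1, 5.0, 10.9]
opening: 0.0472
gripper_force: 5.8
now [ 0.5323 -0.2647  0.0275] bar ang 4.08 F [-5.1  5.  10.9] open 0.0472 t 58.5 j6 [-26.  31.  -9.  51.   0. -31.] 0.019
clock: 59.5
position: [0.5327, -0.265, 0.0272]
orientation: [[-0.997, -0.071, 0.001], [-0.071, 0.997, -0.0], [-0.001, -0.0, -1.0]]
contact_force: [-0.6, 0.7, 5.7]
opening: 0.0273
gripper_force: 30.1
now [ 0.5327 -0.265   0.0272] bar ang 4.08 F [-0.6  0.7  5.7] open 0.0273 t 59.5 j6 [-26.  31.  -9.  51.   0. -31.] 0.019
clock: 60.5
position: [0.5327, -0.265, 0.1453]
orientation: [[-0.997, -0.071, 0.001], [-0.071, 0.997, -0.0], [-0.001, -0.0, -1.0]]
contact_force: [-0.4, 0.7, -1.4]
opening: 0.0274
gripper_force: 29.7
now [ 0.5327 -0.265   0.1453] bar ang 4.08 F [-0.4  0.7 -1.4] open 0.0274 t 60.5 j6 [-26.  25.   1.  66.  -0. -31.] 0.019
shift -5.81 25.44 0.33 turn -0.0
```

There was an unexpected 11 N contact during that descent. I'll check how the caul sits in the jaws before placing it.

```bash
python3 - <<'E'
from h import *
c=snap('scene','s9');i=c['img'][:,:,::-1]
p=w2pix(c,(.533,-.265,.13));print(p)
u,v=int(p[0]),int(p[1])
d=cv2.resize(i[max(0,v-75):v+75,u-90:u+90],None,fx=4,fy=4,interpolation=cv2.INTER_CUBIC)
cv2.imwrite('pics/s9b.png',d)
E
```

```text
[271.92433822 265.97658884]
```

View pics/s9b.png

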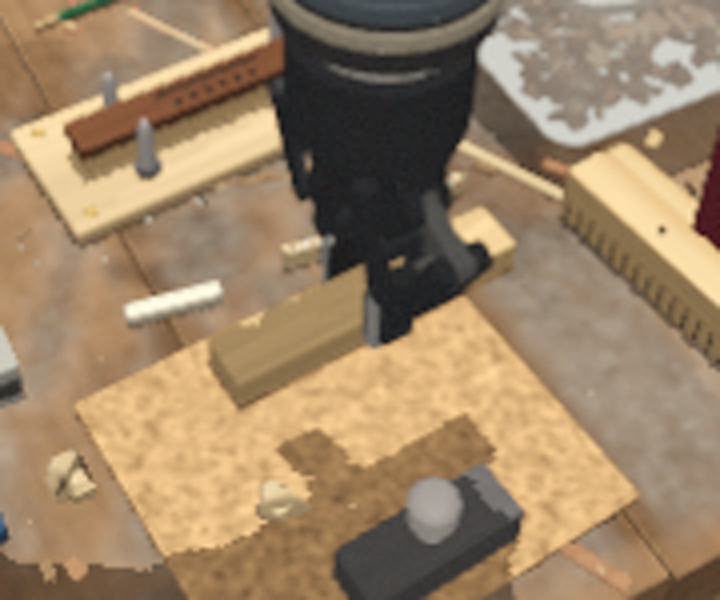

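The caul looks level and upright in the jaws, from (210,345) to (515,240), and the weight stands undisturbed. I'll compare with the predicted corners.

```bash
python3 - <<'E'
from h import *
c=load('s9')
a=np.radians(4.08);L=np.array([np.cos(a),np.sin(a)]);W=np.array([-np.sin(a),np.cos(a)])
for l in(-.075,.075):
  for w in(.014,-.014):
    for z in(.1221,.1421):
      p=np.r_[np.array([.5327,-.265])+l*L+w*W,z]; q=w2pix(c,p)
      print(l,w,z,((q-[181,190])*4).round(0))
E
```

```text
-0.075 0.014 0.1221 [204. 364.]
-0.075 0.014 0.1421 [203. 337.]
-0.075 -0.014 0.1221 [236. 410.]
-0.075 -0.014 0.1421 [235. 383.]
0.075 0.014 0.1221 [475. 230.]
0.075 0.014 0.1421 [479. 202.]
0.075 -0.014 0.1221 [511. 268.]
0.075 -0.014 0.1421 [515. 241.]
```

Prediction and picture agree within about 1.5 mm, so the caul is level. Carrying it to the press.

```bash
python3 -m pendant '[[-0.4,2,0,0],[-1.2,5,0,0],[-1.9,8,0,0],[-2.6,11,0,0],[-3.3,14,0,0],[-4,17,0,0],[-4.7,20,0,0],[-5.3,23,0,0],[-5.7,24.9,0,0],[-5.8,25.4,0,0]]'; python3 -m pendant '[[0,0,0,0],[0,0,0.5,0],[0,0,1.5,0],[0,0,2.5,0],[0,0,3.3,0],[0,0,3.8,0],[0,0,4,0],[0,0,4,0],[0,0,4,0],[0,0,4,0]]'; python3 g.py .5725 -.0071 .0592 4.1
```

```text
clock: 61.55
position: [0.5718, -0.0055, 0.1439]
orientation: [[-0.997, -0.073, -0.002], [-0.073, 0.997, 0.0], [0.002, 0.0, -1.0]]
contact_force: [0.4, -0.6, -1.3]
opening: 0.0272
gripper_force: 29.8
clock: 62.55
position: [0.5725, -0.0074, 0.1054]
orientation: [[-0.997, -0.071, 0.001], [-0.071, 0.997, -0.0], [-0.001, -0.0, -1.0]]
contact_force: [-1.0, 0.4, -0.5]
opening: 0.0276
gripper_force: 29.8
now [ 0.5725 -0.0074  0.1054] bar ang 4.08 F [-1.   0.4 -0.5] open 0.0276 t 62.5 j6 [-1. 24. -6. 59. -0. -5.] 0.019
shift -0.01 0.03 4.62 turn -0.0
```

```bash
python3 -m pendant '[[0,0,0.6,0],[0,0,1.3,0],[0,0,2,0],[0,0,2.7,0],[0,0,3.3,0],[0,0,3.8,0],[0,0,4.1,0],[0,0,4.2,0],[0,0,4.2,0],[0,0,4.2,0]]'; python3 -m pendant '[[0,0,0.1,0],[0,0,0.18,0],[0,0,0.25,0],[0,0,0.31,0],[0,0,0.36,0],[0,0,0.4,0],[0,0,0.43,0],[0,0,0.45,0],[0,0,0.45,0],[0,0,0.45,0]]'; python3 g.py
```

```text
clock: 63.55
position: [0.5724, -0.0074, 0.0633]
orientation: [[-0.997, -0.071, 0.0], [-0.071, 0.997, 0.0], [-0.0, -0.0, -1.0]]
contact_force: [0.0, 0.3, -0.9]
opening: 0.027
gripper_force: 29.8
clock: 64.55
position: [0.5722, -0.0074, 0.0592]
orientation: [[-0.997, -0.071, 0.0], [-0.071, 0.997, -0.0], [-0.0, -0.0, -1.0]]
contact_force: [-5.8, 0.1, 11.8]
opening: 0.0274
gripper_force: 31.3
now [ 0.5722 -0.0074  0.0592] bar ang 4.08 F [-5.8  0.1 11.8] open 0.0274 t 64.5 j6 [ -1.  27. -10.  53.   0.  -5.] 0.019
```

```bash
python3 -m pendant '[[0,0,0,0],[0,0,0,0],[0,0,0,0],[0,0,0,0],[0,0,-1,0],[0,0,-3,0],[0,0,-6,0],[0,0,-9,0],[0,0,-9,0],[0,0,-9,0]]' 0.4; python3 g.py .5367 -.3285 .15 4;  python3 -m pendant '[[0.3,-2,0,0],[0.8,-6,0,0],[1.4,-10,0,0],[2.1,-14,0,0],[2.8,-18,0,0],[3.5,-22,0,0],[4.2,-26,0,0],[4.9,-29.5,0,0],[5.5,-31.5,0,0],[5.8,-31.9,0,0]]';python3 -m pendant '[[0,0,0,0],[0,0,1,0],[0,0,2,0],[0,0,3,0],[0,0,4,0],[0,0,5,0],[0,0,6,0],[0,0,6,0],[0,0,6,0],[0,0,6,0]]'; python3 g.py .5367 -.3285 .0285 4
python3 - <<'E'
from h import *
c=snap('top','t10');cv2.imwrite('pics/t10b.png',cv2.resize(c['img'][160:290,230:430,::-1],None,fx=4,fy=4,interpolation=cv2.INTER_CUBIC))
E
```

```text
clock: 65.55
position: [0.5727, -0.0074, 0.1494]
orientation: [[-0.997, -0.071, 0.002], [-0.071, 0.997, -0.0], [-0.002, -0.0, -1.0]]
contact_force: [-0.7, 0.4, -1.2]
opening: 0.0512
gripper_force: 0.0
now [ 0.5727 -0.0074  0.1494] bar ang 4.08 F [-0.7  0.4 -1.2] open 0.0512 t 65.5 j6 [-1. 23. -2. 65. -0. -5.] 0.019
shift 5.87 -31.77 -0.06 turn 0.001
clock: 66.55
position: [0.5359, -0.3317, 0.1471]
orientation: [[-0.998, -0.069, -0.002], [-0.069, 0.998, 0.001], [0.002, 0.001, -1.0]]
contact_force: [0.2, 0.3, 0.5]
opening: 0.0513
gripper_force: 0.0
clock: 67.55
position: [0.5373, -0.3299, 0.089]
orientation: [[-0.997, -0.071, 0.001], [-0.071, 0.997, -0.0], [-0.001, -0.0, -1.0]]
contact_force: [0.1, 0.5, 0.3]
opening: 0.0513
gripper_force: 0.0
now [ 0.5373 -0.3299  0.089 ] bar ang 4.07 F [0.1 0.5 0.3] open 0.0513 t 67.5 j6 [-32.  32.   3.  61.  -0. -36.] 0.019
shift 0.05 0.15 6.05 turn 0.001
```

View pics/t10b.png

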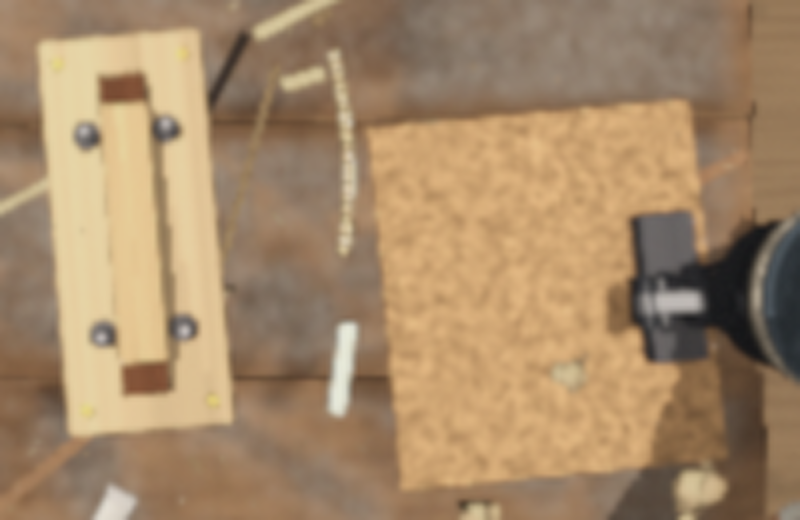

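The caul is between the pins and square over the brown blank, whose ends show equally at (123,88) and (147,378). The weight stands where it was put. Grasping it.

```bash
python3 -m pendant '[[0,0.1,1,0],[0,0.15,2,0],[0,0.15,3,0],[0,0.15,4,0],[0,0.15,5,0],[0,0.15,5.6,0],[0,0.15,6,0],[0,0.15,6,0],[0,0.15,6,0],[0,0.15,6,0]]'; python3 g.py; python3 -m pendant '[[0,0,0,0],[0,0,0,0],[0,0,0,0],[0,0,0,0],[0,0,0,0],[0,0,0,0],[0,0,0,0],[0,0,0,0],[0,0,0,0],[0,0,0,0]]' 1 60; python3 g.py;  python3 -m pendant '[[0,0,-0.3,0],[0,0,-1,0],[0,0,-2.5,0],[0,0,-4,0],[0,0,-6,0],[0,0,-8,0],[0,0,-10,0],[0,0,-11.5,0],[0,0,-11.8,0],[0,0,-11.8,0]]'; python3 g.py 0.5725 -0.0073 0.147 4.1
```

```text
clock: 68.6
position: [0.5372, -0.3284, 0.029]
orientation: [[-0.997, -0.071, 0.001], [-0.071, 0.997, -0.0], [-0.001, -0.0, -1.0]]
contact_force: [-0.6, 0.8, 0.5]
opening: 0.0513
gripper_force: 0.0
now [ 0.5372 -0.3284  0.029 ] bar ang 4.08 F [-0.6  0.8  0.5] open 0.0513 t 68.6 j6 [-31.  34.  -2.  54.  -0. -36.] 0.019
clock: 69.6
position: [0.5373, -0.3284, 0.0292]
orientation: [[-0.997, -0.071, 0.001], [-0.071, 0.997, -0.001], [-0.001, -0.001, -1.0]]
contact_force: [-1.0, 0.3, 6.3]
opening: 0.033
gripper_force: 61.3
now [ 0.5373 -0.3284  0.0292] bar ang 4.08 F [-1.   0.3  6.3] open 0.033 t 69.6 j6 [-31.  34.  -2.  54.  -0. -36.] 0.019
clock: 70.6
position: [0.537, -0.3283, 0.1466]
orientation: [[-0.997, -0.071, 0.0], [-0.071, 0.997, -0.0], [-0.0, -0.0, -1.0]]
contact_force: [-0.5, 0.1, -5.7]
opening: 0.0331
gripper_force: 60.3
now [ 0.537  -0.3283  0.1466] bar ang 4.08 F [-0.5  0.1 -5.7] open 0.0331 t 70.6 j6 [-31.  30.   8.  68.   0. -36.] 0.019
shift -5.82 31.76 -0.04 turn -0.0
```

```bash
python3 -m pendant '[[-0.3,2,0,0],[-0.8,6,0,0],[-1.4,10,0,0],[-2.1,14,0,0],[-2.8,18,0,0],[-3.5,22,0,0],[-4.2,26,0,0],[-4.9,29.5,0,0],[-5.5,31.3,0,0],[-5.85,31.8,0,0]]'; python3 -m pendant '[[0,0,0,0],[0,0,0.5,0],[0,0,1.5,0],[0,0,2.5,0],[0,0,3.3,0],[0,0,3.8,0],[0,0,4,0],[0,0,4,0],[0,0,4,0],[0,0,4,0]]'; python3 g.py .573 -.0073 .0812 4.1
```

```text
clock: 71.6
position: [0.5722, -0.0048, 0.1454]
orientation: [[-0.997, -0.074, -0.002], [-0.074, 0.997, 0.0], [0.002, 0.0, -1.0]]
contact_force: [-0.5, -0.5, -5.9]
opening: 0.0328
gripper_force: 60.8
clock: 72.6
position: [0.5729, -0.0069, 0.1069]
orientation: [[-0.997, -0.071, 0.001], [-0.071, 0.997, -0.0], [-0.001, -0.0, -1.0]]
contact_force: [0.4, 0.5, -5.0]
opening: 0.0326
gripper_force: 60.8
now [ 0.5729 -0.0069  0.1069] bar ang 4.08 F [ 0.4  0.5 -5. ] open 0.0326 t 72.6 j6 [-1. 24. -6. 59. -0. -5.] 0.019
shift -0.0 -0.04 2.57 turn -0.0
```

```bash
python3 -m pendant '[[0,0,0.4,0],[0,-0.04,0.8,0],[0,-0.04,1.2,0],[0,-0.04,1.6,0],[0,-0.04,1.9,0],[0,-0.04,2.1,0],[0,-0.04,2.2,0],[0,-0.04,2.2,0],[0,-0.04,2.2,0],[0,-0.04,2.2,0]]'; python3 -m pendant '[[0,0,0.06,0],[0,0,0.12,0],[0,0,0.18,0],[0,0,0.24,0],[0,0,0.29,0],[0,0,0.33,0],[0,0,0.36,0],[0,0,0.38,0],[0,0,0.38,0],[0,0,0.38,0]]'; python3 g.py
```

```text
clock: 73.6
position: [0.5728, -0.0073, 0.0847]
orientation: [[-0.997, -0.071, 0.0], [-0.071, 0.997, 0.0], [-0.0, -0.0, -1.0]]
contact_force: [-1.3, -0.5, -4.9]
opening: 0.0326
gripper_force: 60.9
clock: 74.6
position: [0.5727, -0.0073, 0.0812]
orientation: [[-0.997, -0.071, 0.0], [-0.071, 0.997, 0.0], [-0.0, -0.0, -1.0]]
contact_force: [-3.7, 0.3, 5.2]
opening: 0.0327
gripper_force: 62.3
now [ 0.5727 -0.0073  0.0812] bar ang 4.08 F [-3.7  0.3  5.2] open 0.0327 t 74.6 j6 [-1. 26. -8. 56.  0. -5.] 0.019
```

Weight carried by the caul. Releasing, rising straight up, backing off and looking.

```bash
python3 -m pendant '[[0,0,0,0],[0,0,0,0],[0,0,0,0],[0,0,0,0],[0,0,0,0],[0,0,-1,0],[0,0,-3,0],[0,0,-6,0],[0,0,-9,0],[0,0,-11,0]]' 0.4; python3 -m pendant '[[0,-1,0,0],[0,-4,0,0],[0,-8,0,0],[0,-12,0,0],[0,-16,0,0],[0,-19,0,0],[0,-20,0,0],[0,-20,0,0],[0,-20,0,0],[0,-20,0,0]]'; python3 - <<'E'
from h import *
c=snap('top','t11');cv2.imwrite('pics/t11b.png',cv2.resize(c['img'][120:290,120:300,::-1],None,fx=3.5,fy=3.5,interpolation=cv2.INTER_CUBIC))
E
```

```text
clock: 75.6
position: [0.5732, -0.0073, 0.1937]
orientation: [[-0.997, -0.071, 0.002], [-0.071, 0.997, -0.0], [-0.002, -0.0, -1.0]]
contact_force: [0.1, -0.2, -0.4]
opening: 0.0514
gripper_force: 0.0
clock: 76.6
position: [0.5869, -0.2055, 0.1908]
orientation: [[-0.997, -0.072, -0.0], [-0.072, 0.997, 0.0], [0.0, 0.0, -1.0]]
contact_force: [-0.1, 0.1, -0.4]
opening: 0.0511
gripper_force: 0.0
```

View pics/t11b.png

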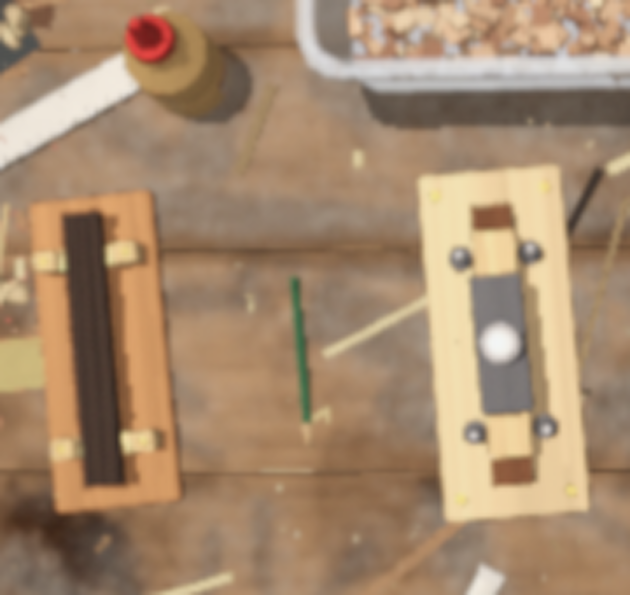

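The weight, bar from (472,276) to (535,412), lies lengthwise in the middle of the caul over the brown blank. The ebony blank lies on the sticks and the bottle stands where it was. Handing in.

```bash
python3 -c "
from plant import r
print(r.job_done())"
```

```text
the job is handed in; nothing more can be done
None
```

The job is handed in at about 77 s: the black blank is airing on the rest, the brown drilled blank is in the press under the caul with the weight lengthwise in its middle, and the glue bottle was not touched.

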